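# Stack the next battery cell on a separator board and pin the keeper rod

## Task

Build up the e-bike battery pack in the aluminium tray: pull the separator board out of its carton and lay it flat on the cell already in the tray, set the matching loose cell squarely and gently (never dropped) on top of it with its terminals at the same end as those of the cell below, then pass the steel keeper rod over the stack through the eyes of both lugs so that it sticks out on both sides. Leave the spray can, tape roll, screwdriver and spanner where they are.

Things in the scene. Friction and masses are not known exactly. Their poses are not given: they have to be found in the camera images.
- tray: pack-building tray, fixed to the bench (place and yaw vary): aluminium base plate 170 (x) by 156 (y) by 10 mm. Origin: centre of its underside, on the bench; x its long axis (-x, towards the robot, is the terminal end), z up. In the middle of each long side stands a steel lug with an eye: 32 mm wide, 6 mm thick, inner face 61 and outer face 67 mm from the tray's centre line, top at 73 mm.
- pocket (a point): centre of the tray's pocket, on the base plate's top (10 mm up). Four dark corner angles, 10 to 44 mm high, bound a pocket 148 (x) by 68 mm (y); their 4 mm thick arms leave the long sides open over the middle 92 mm (room for the fingers, none at the ends) and the ends open over the middle 44 mm (for the terminals).
- eye_left (a point): centre of the eye (15 mm round hole along the tray's y) in the lug on the tray's +y side, at x 0, y 64, z 61 mm in the tray's frame
- eye_right (a point): centre of the eye (15 mm round hole along the tray's y) in the lug on the tray's -y side, at x 0, y -64, z 61 mm in the tray's frame
- lower_cell: the cell already lying loose in the tray's pocket, an aluminium prismatic battery cell like cell, terminals towards the tray's -x end; origin: centre of its underside, which is 10 mm above the bench; its top is at 28 mm
- board: separator board, pale stiff sheet 142 (x) by 62 (y) by 6 mm, 0.1 kg, ends and faces alike; origin: centre of its underside. At the start it lies 18 mm above the bench in the carton, only some 50 mm of its -x end outside. On the lower cell its underside is at 28 mm; the corner angles keep fingers off its ends there, so it must be held by its middle to be laid in the tray.
- carton: low cardboard carton, fixed, 110 (x) by 82 (y) by 40 mm (44 with its folded flap), open at -x (mouth 55 mm from the origin); origin: centre of its underside. Inside: 76 mm clear width, a pile of boards with its top at 18 mm, roof at 37 mm. Pull the board out along -x; the bench before the mouth is clear for 150 mm. Carton on one side of the tray, loose cell on the other: which varies.
- cell: the loose cell to stack: aluminium prismatic battery cell lying flat on the bench, 138 (x) by 58 (y) by 18 mm (z), about 0.3 kg; origin: centre of its underside; two terminal studs, 7 mm long, at the middle of its -x end. In the stack its underside is at 34 mm, its top at 52 mm above the bench. (A larger cell, 174 x 80 x 36 mm, beyond the tray is not wanted.)
- terminals (a point): middle of the loose cell's terminal end face (69 mm from the cell's origin, towards its -x)
- rod: keeper rod, plain straight steel tube, 10 mm diameter, 196 mm long along its own y, about 70 g, both ends alike; origin: under its middle, at its lowest line, while it lies on its rest. It can roll in the grip
- rod_middle (a point): middle of the keeper rod, on its axis; 31 mm above the bench at the start
- rest: wooden rest, fixed, 44 (x) by 90 (y) mm, that carries the rod along its y in two notched uprights 35 mm either side of its middle (each 12 mm thick, top at 36 mm); rod ends stand free beyond them
- spray_can: standing spray can, 52 mm diameter, 169 mm high, loose, on one side of the tray (which side varies): it blocks the way of the rod from that side; origin: centre of its underside
- tape_roll: roll of black tape lying flat, 80 mm outside diameter, 24 mm high, loose, on the other side of the tray: low enough to pass over; origin: centre of its underside
- screwdriver: screwdriver 160 mm long, lying about along x to the left of the rod's rest
- spanner: spanner 160 mm long, lying about along x to the right of the rod's rest

How it is judged:
By the outcome, as a careful person would: the job done as asked, in the order asked, and still so for the second after the job is handed in, with the robot touching nothing.
It also fails if it takes over 72 s, if anything falls off the work surface, if the arm or the gripper's body presses on something with over 40 N, if the wrist force passes 120 N, or if a joint passes its speed limit or range.

## Robot

A 7-joint arm with a two-finger parallel gripper is mounted at the origin on the work surface. World frame = base frame: x ahead of the robot, y to its left, z up, the work surface at z = 0. Lengths are in m, angles in rad, forces in N, time in s.
With the tool pointing down it reaches from about 0.4 to 0.9 m from the base axis. Payload 5.6 kg.
Tool frame: the origin (TCP) lies between the finger pads; the fingertips stand 14 mm ahead of it and the grasp point (between the pads) lies 5 mm behind it; z points along the fingers, y is the line along which they close (so a half turn about z gives the same grasp; the last joint's range is limited). The gripper opens to 92 mm and grips with 3 to 60 N. Pads are 20 mm wide; open, the fingers measure 128 mm over their backs; the gripper's body (75 mm by 189 mm) begins 69 mm behind the grasp point.
Start: joints at [1.207, 0.468, -0.012, 1.603, 0.006, 1.071, -0.056], TCP at [0.205, -0.617, 0.192] pointing down, gripper open.
Joint ranges: [-2.53, 2.53], [-0.31, 2.02], [-1.57, 1.55], [0.28, 2.44], [-1.29, 4.43], [0.15, 1.84], [-2.92, 2.92]. Speed limits (rad/s): [2.57, 2.57, 3.14, 3.14, 3.14, 3.14, 3.14].

## Interface

Orientations are given as a unit quaternion [w, x, y, z].
In Python, from plant import r, vision, workorder gives the robot as it stands.
- The arm moves only by the tool play_rows, never from a script. Its arguments are lists of equal length, an entry for each row: "slide": the shift along the tool's x, y, z in units of 25 mm (1.0 is 25 mm), a list of three; "angular": the turn, a rotation vector about the tool's x, y, z in units of 8 degrees (1.0 is 8 degrees), a list of three; "jaw": the finger opening in mm, from 0 to 91.9. A call has 1 to 12 rows; each row shifts and turns the commanded pose from where the row before left it, along the tool's axes as they then stand; what a row does not reach is not made up. A row lasts 1/10 s, in which the tool goes at most 50 mm and 8.59 degrees, less where a joint would pass 70% of its speed; a pose out of reach is approached as far as the arm can. A call is refused whole if a number of a shift passes 1 or a number of a turn 1, either way. A call with a gripper value outside its range is refused whole. The fingers move at their own pace and stop on an object; "newtons" is the grip in N (left out, the last holds). Time passes only in rows, so rows that do not move let the fingers close. It gives the time, the measured TCP pose, the force, the opening and the grip force at its end, in the units of the state.
- r.get_obs(): the state, without advancing time (a new reading comes with each control period).
- vision.capture(name): name is "side" or "top"; returns the picture (400x640x3 uint8, blue, green, red); there is no depth.
- vision.camera_model(name): a dict with "intrinsics" (3x3 intrinsics, pixels), "D" ([k1, k2, p1, p2, k3] as OpenCV has them; the pictures are not rectified), "origin" and "attitude" of the camera in the world. Camera axes: x right, y up, looking along -z (the intrinsics and any distortion apply to the point x, -y, -z); pixel columns grow to the right and rows downward; lengths in m; the calibration is good to about 2 mm. A picture is of the moment at which its call begins. camera_model takes no time and is no camera call.
- workorder.close_job(): hands the job in; it is judged then, once.
The state is a dict: "time": time; "q": joint angles; "qd": joint speeds; "joint_efforts": joint torques, N m; "tool_pos": TCP position; "tcp_rot": TCP orientation; "ft_force": force on the tool from outside, world axes, zero at the start; "ft_torque": the same for the moment, N m; "opening": finger opening in m; "finger_force": force on a finger pad.
Only numpy, scipy, OpenCV 4.12 (cv2) and the standard library are available. Lean on these libraries where they do the work, as an engineer would, in place of code of your own. Each camera call takes 0.05 s, during which the arm holds its last target. There are 200 camera calls.

## Working session

There is one attempt and no reset: what is moved stays moved. The work goes in short steps, Python scripts to look and compute and a tool call to move; the robot and the scene stay as the last step left them, time stands still between calls to the robot, and variables do not carry over. Pictures are saved under pics/ and viewed, at most 10 in all, crops included, and the job is handed in when it is done.

Besides the shell and the picture viewer there is one more tool, called after "Request:" as name(argument=value, ...) on one line, values as JSON. play_rows: Moves the arm, as the interface text tells. Its arguments: {"type":"object","properties":{"slide":{"type":"array","items":{"type":"array","items":{"type":"number"}}},"angular":{"type":"array","items":{"type":"array","items":{"type":"number"}}},"jaw":{"type":"array","items":{"type":"number"}},"newtons":{"type":"number"}},"required":["slide","angular","jaw"]}

```bash
ls; mkdir -p pics; python3 - <<'E'
from plant import r,vision
import cv2,numpy as np
for n in("top","side"):
    cv2.imwrite(f"pics/{n}0.png",vision.capture(n)); m=vision.camera_model(n); print(n,m)
o=r.get_obs();print(o["time"],o["tool_pos"],o["tcp_rot"],o["opening"])
E
```

```text
pics
top {'intrinsics': array([[418.50002264,   0.        , 316.13087435],
       [  0.        , 418.50002264, 195.03716186],
       [  0.        ,   0.        ,   1.        ]]), 'D': array([-0.08029374,  0.        ,  0.        ,  0.        ,  0.        ]), 'origin': array([0.40770901, 0.02685518, 1.06138025]), 'attitude': array([-0.70224027, -0.03169367,  0.05052566,  0.70943729])}
side {'intrinsics': array([[386.25932853,   0.        , 319.35554236],
       [  0.        , 386.25932853, 194.47963819],
       [  0.        ,   0.        ,   1.        ]]), 'D': array([-0.01628224,  0.        ,  0.        ,  0.        ,  0.        ]), 'origin': array([0.27295187, 0.62123502, 0.66911706]), 'attitude': array([-0.1836223 , -0.09248428,  0.39675217,  0.89460451])}
0.1 [ 0.20469768 -0.6163416   0.19155321] [-7.59694739e-04  9.87167153e-01  1.59688441e-01 -1.89222459e-04] 0.09192727158098817
```

View pics/top0.png

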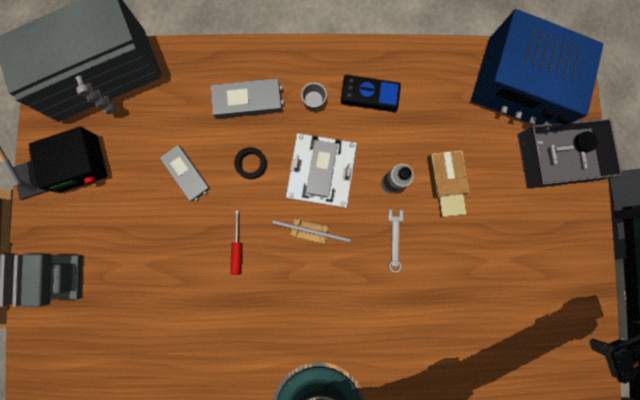

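View pics/side0.png

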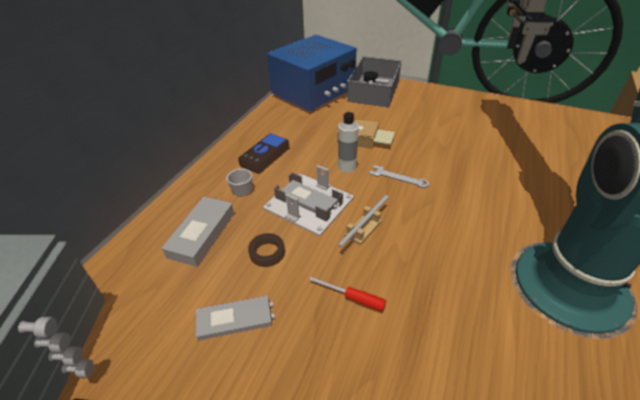

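```bash
cat > h.py <<'E'
import cv2,numpy as np
from scipy.spatial.transform import Rotation as R
from plant import r,vision
def rot(q): return R.from_quat([q[1],q[2],q[3],q[0]]).as_matrix()
F=np.diag([1,-1,-1.])
def project(n,P):
    m=vision.camera_model(n); p=(np.atleast_2d(P).astype(float)-m["origin"])@rot(m["attitude"])@F
    return cv2.projectPoints(p,np.zeros(3),np.zeros(3),m["intrinsics"],m["D"])[0].reshape(-1,2)
def unproj(n,uv,z):
    m=vision.camera_model(n)
    u=cv2.undistortPoints(np.array(uv,float).reshape(-1,1,2),m["intrinsics"],m["D"]).reshape(-1,2)
    d=np.c_[u,np.ones(len(u))]@F@rot(m["attitude"]).T; o=m["origin"]
    return o+d*((z-o[2])/d[:,2])[:,None]
def ortho(n,img,cx,cy,z,w,h,s=2):
    """top view patch: image up=+x, left=+y, w,h px, s px/mm; row,col -> world"""
    j,i=np.meshgrid(np.arange(w),np.arange(h)); X=cx-(i-h/2)/s/1e3; Y=cy-(j-w/2)/s/1e3
    uv=project(n,np.c_[X.ravel(),Y.ravel(),np.full(X.size,z)]).reshape(h,w,2).astype(np.float32)
    return cv2.remap(img,uv[...,0],uv[...,1],cv2.INTER_CUBIC)
def grid(p,cx,cy,s=2,step=20):
    h,w=p.shape[:2]
    for k in range(-10,11):
        a=int(w/2-k*step*s); b=int(h/2-k*step*s)
        if 0<=a<w: cv2.line(p,(a,0),(a,8 if k else 20),(0,255,255),1)
        if 0<=b<h: cv2.line(p,(0,b),(8 if k else 20,b),(0,255,255),1)
    cv2.putText(p,f"{cx:.2f},{cy:.2f}",(20,14),0,.45,(0,255,255),1); return p
E
python3 - <<'E'
from h import *
np.set_printoptions(precision=4,suppress=True)
for nm,uv,z in[("cell",(184,173),.018),("tray",(321,170),.01),("rod",(311,231),.031),("board",(453,205),.024),("carton",(449,173),.04),("can",(401,174),.169),("tape",(250,163),.024)]:
    print(nm,unproj("top",[uv],z)[0])
img=cv2.imread("pics/top0.png")
t={"tray":(.01),"cell":.018,"carton":.024,"rod":.031}
c={"tray":((321,170),.01),"cell":((184,173),.018),"carton":((452,185),.024),"rod":((311,231),.031)}
L=[]
for k in c:
    P=np.round(unproj("top",[c[k][0]],c[k][1])[0],2); L.append(grid(ortho("top",img,P[0],P[1],c[k][1],400,300 if k!="x" else 0,1.5 if k in("tray","rod") else 1.5),P[0],P[1],1.5))
cv2.imwrite("pics/o1.png",np.vstack([np.hstack(L[:2]),np.hstack(L[2:])]))
E
```

```text
cell [0.5885 0.3316 0.018 ]
tray [ 0.5946 -0.0151  0.01  ]
rod [0.4392 0.0123 0.031 ]
board [ 0.5004 -0.3481  0.024 ]
carton [ 0.5799 -0.3361  0.04  ]
can [ 0.5565 -0.1832  0.169 ]
tape [0.6114 0.1639 0.024 ]
```

View pics/o1.png

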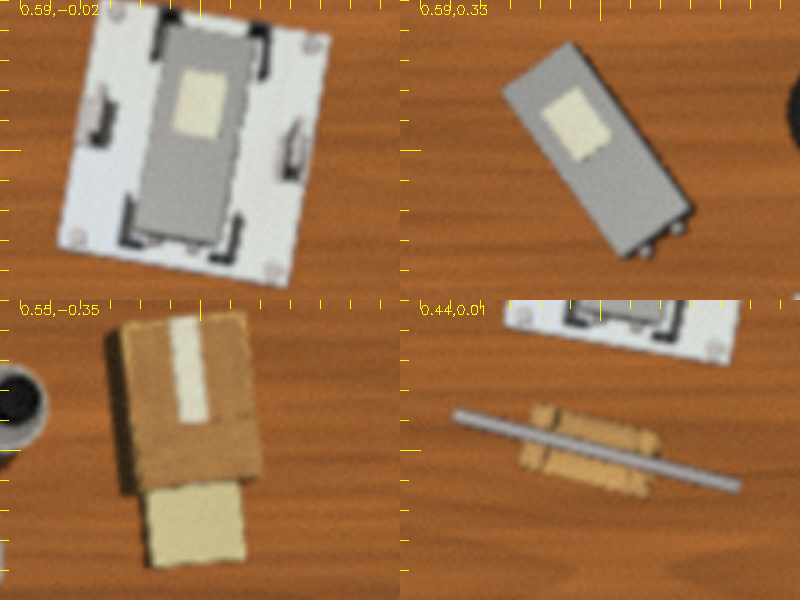

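```bash
cat >> h.py <<'E'
def plan(x,y,z,psi):
    """units: turn about tool z first, then slide in tool axes"""
    o=r.get_obs(); M=rot(o["tcp_rot"]); p=np.array(o["tool_pos"])
    a=np.degrees(np.arctan2(M[1,0],M[0,0])); t=(a-psi+180)%360-180
    c,s=np.cos(np.radians(psi)),np.sin(np.radians(psi)); d=np.array([x,y,z])-p
    sl=np.array([c*d[0]+s*d[1],s*d[0]-c*d[1],-d[2]])/.025
    print("t",o["time"],"pos",p.round(4),"psi",a.round(2),"turn",(t/8).round(3),"slide",sl.round(2),"tiltz",M[:,2].round(4),"open",round(o["opening"],4),"F",np.round(o["ft_force"],1))
E
python3 - <<'E'
from h import *
plan(.505,-.346,.0335,5.)
E
```

```text
t 0.1 pos [ 0.2047 -0.6163  0.1916] psi 18.38 turn 1.672 slide [12.91 -9.73  6.32] tiltz [-6.0e-04  1.4e-03 -1.0e+00] open 0.0919 F [-0.9  0.5  0.6]
```

Request:
play_rows(slide=[[0,0,0],[0,0,0],[1,-0.75,0.2],[1,-0.75,0.2],[1,-0.75,0.2],[1,-0.75,0.2],[1,-0.75,0.2],[1,-0.75,0.2],[1,-0.75,0.2],[1,-0.75,0.2],[1,-0.75,0.2],[1,-0.75,0.2]], angular=[[0,0,0.84],[0,0,0.83],[0,0,0],[0,0,0],[0,0,0],[0,0,0],[0,0,0],[0,0,0],[0,0,0],[0,0,0],[0,0,0],[0,0,0]], jaw=[85,85,85,85,85,85,85,85,85,85,85,85], newtons=40)

```text
time: 1.3
tool_pos: [0.4382, -0.4071, 0.1418]
tcp_rot: [-0.0, 0.999, 0.044, -0.0]
ft_force: [1.1, -0.4, 0.0]
opening: 0.0851
finger_force: 0.0
```

Request:
play_rows(slide=[[1,-0.75,0],[1,-0.75,0],[0.9,-0.73,0],[0,0,1],[0,0,1],[0,0,0]], angular=[[0,0,0],[0,0,0],[0,0,0],[0,0,0],[0,0,0],[0,0,0]], jaw=[85,85,85,85,85,85])

```text
time: 1.9
tool_pos: [0.5024, -0.3445, 0.0888]
tcp_rot: [-0.002, 0.999, 0.044, -0.003]
ft_force: [0.1, 0.4, 0.3]
opening: 0.0848
finger_force: 0.0
```

```bash
python3 - <<'E'
from h import *
plan(.505,-.346,.0335,5.)
t=vision.capture("top"); s=vision.capture("side")
cv2.imwrite("pics/t1.png",t);cv2.imwrite("pics/s1.png",s)
E
```

```text
t 1.9 pos [ 0.5024 -0.3445  0.0888] psi 5.05 turn 0.006 slide [0.1  0.07 2.21] tiltz [-0.0063  0.0038 -1.    ] open 0.0848 F [0.1 0.4 0.3]
```

Request:
play_rows(slide=[[0.05,0.05,0.8],[0.05,0,0.8],[0,0,0.6],[0,0,0],[0,0,0]], angular=[[0,0,0],[0,0,0],[0,0,0],[0,0,0],[0,0,0]], jaw=[85,85,85,85,85])

```text
time: 2.5
tool_pos: [0.5079, -0.3477, 0.0381]
tcp_rot: [0.0, 0.999, 0.044, 0.0]
ft_force: [-0.3, 0.8, 0.1]
opening: 0.0852
finger_force: 0.0
```

```bash
python3 - <<'E'
from h import *
plan(.505,-.346,.0335,5.)
t=vision.capture("top"); s=vision.capture("side")
a=cv2.resize(t[140:260,380:540],(800,600),interpolation=cv2.INTER_CUBIC)[:, :]
b=cv2.resize(s[90:180,320:440],(800,600),interpolation=cv2.INTER_CUBIC)
cv2.imwrite("pics/c1.png",np.hstack([cv2.resize(a,(400,300)),cv2.resize(b,(400,300))]))
E
```

```text
t 2.5 pos [ 0.5079 -0.3477  0.0381] psi 5.0 turn 0.0 slide [-0.11 -0.08  0.18] tiltz [ 6.e-04 -4.e-04 -1.e+00] open 0.0852 F [-0.3  0.8  0.1]
```

View pics/c1.png

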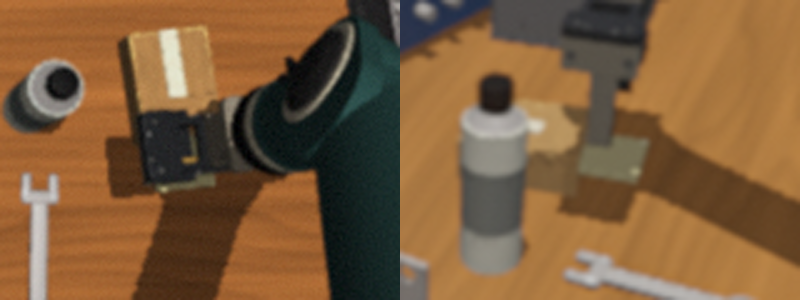

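Request:
play_rows(slide=[[-0.1,-0.06,0.18],[0,0,0],[0,0,0],[0,0,0],[0,0,0],[0,0,0],[0,0,0],[0,0,0]], angular=[[0,0,0],[0,0,0],[0,0,0],[0,0,0],[0,0,0],[0,0,0],[0,0,0],[0,0,0]], jaw=[85,85,58,58,58,58,58,58], newtons=30)

```text
time: 3.4
tool_pos: [0.5049, -0.3461, 0.0329]
tcp_rot: [0.0, 0.999, 0.044, -0.0]
ft_force: [-0.4, -1.0, -0.2]
opening: 0.0577
finger_force: 0.0
```

```bash
python3 - <<'E'
from h import *
plan(.505,-.346,.0335,5.)
s=vision.capture("side")
b=cv2.resize(s[80:170,340:460],(800,600),interpolation=cv2.INTER_CUBIC)
cv2.imwrite("pics/c2.png",b)
print(project("side",[[.505,-.346,.019],[.475,-.349,.018],[.475,-.349,.024],[.505,-.315,.024],[.4784,-.318,.024],[.4724,-.38,.024]]))
E
```

```text
t 3.4 pos [ 0.5049 -0.3461  0.0329] psi 5.02 turn 0.002 slide [ 0.   -0.   -0.02] tiltz [-0. -0. -1.] open 0.0577 F [-0.4 -1.  -0.2]
[[382.28230751 136.89173952]
 [392.23330161 138.75694164]
 [392.44580452 137.06594386]
 [379.36657047 140.89805598]
 [388.422516   142.29315891]
 [396.0728834  131.96412371]]
```

View pics/c2.png

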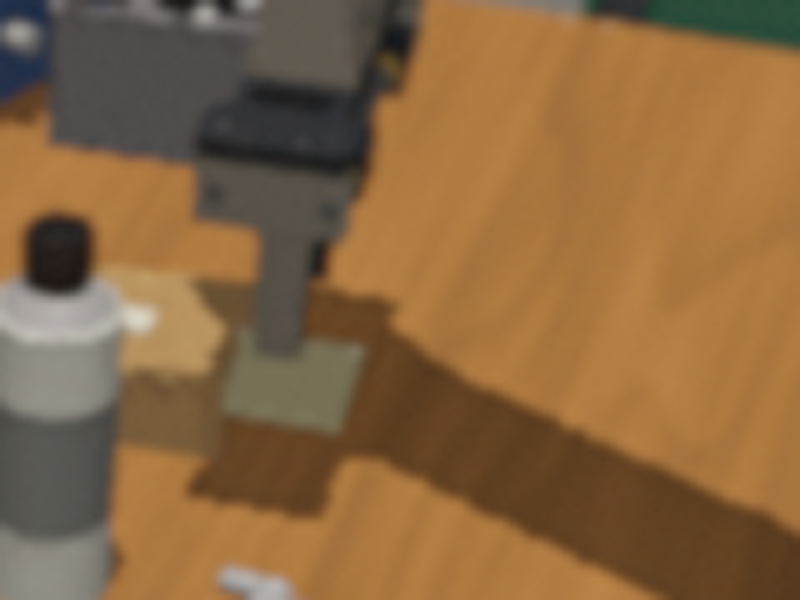

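```bash
python3 - <<'E'
from h import *
np.set_printoptions(precision=1,suppress=True)
def crop(n,P): return ((project(n,P)-[340,80])/.15)
print("tips near/far, in/out",crop("side",[[.505,-.317,.019],[.505,-.299,.019],[.505,-.375,.019],[.505,-.393,.019]]).tolist())
print("body bottom near/mid/far",crop("side",[[.505,-.25,.107],[.505,-.346,.107],[.505,-.44,.107]]).tolist())
# cell in side from top-measured corners (z=.018); image coords
c=np.array([.59,.3315]);a=np.radians(35.9);X=np.array([np.cos(a),np.sin(a)]);Y=np.array([-np.sin(a),np.cos(a)])
print("cell side",project("side",[[*(c+sx*.069*X+sy*.029*Y),.018] for sx,sy in((1,1),(1,-1),(-1,-1),(-1,1))]).tolist())
c=np.array([.5957,-.0157]);a=np.radians(-9.5);X=np.array([np.cos(a),np.sin(a)]);Y=np.array([-np.sin(a),np.cos(a)])
print("tray side",project("side",[[*(c+sx*.085*X+sy*.078*Y),.01] for sx,sy in((1,1),(1,-1),(-1,-1),(-1,1))]).tolist())
b=np.array([.475,-.349]);a=np.radians(5);X=np.array([np.cos(a),np.sin(a)]);Y=np.array([-np.sin(a),np.cos(a)])
print("board side crop",crop("side",[[*(b+sx*.05*X+sy*.031*Y),.024] for sx,sy in((1,1),(1,-1),(0,-1),(0,1))]).tolist())
print("tcp top",project("top",[[.505,-.346,.107]]))
o=cv2.imread("pics/side0.png")
A=cv2.resize(o[285:345,180:290],(400,218),interpolation=cv2.INTER_CUBIC)
E
```

```text
tips near/far, in/out [[262.83909922773626, 413.05524342923377], [250.68312072561034, 434.615219907335], [300.28558431124833, 346.63288534849244], [311.4006977956077, 326.9149642981777]]
body bottom near/mid/far [[231.83276870496042, 318.2093386394786], [300.0160091104044, 206.12967851455485], [359.3389582394817, 108.60325600381155]]
cell side [[196.911518776555, 334.4484739285749], [197.45048312649232, 306.9507281671338], [268.83518866139923, 293.30475458545226], [272.46466665964175, 319.3017467009027]]
tray side [[262.8800961004688, 206.01512673630208], [299.27802835682456, 172.57320792968346], [353.6622582719057, 194.59089210302338], [320.21262824466254, 233.0941747364751]]
board side crop [[224.43072458852575, 399.2495337315992], [254.27868524175324, 326.75638754959743], [362.3829926197558, 344.1654583138867], [336.39726317195334, 418.12101665015484]]
tcp top [[464.3 199.8]]
```

Request:
play_rows(slide=[[0,0,0],[0,0,0],[0,0,0],[0,0,0.2],[0,0,0.2],[0,0,0],[0,0,0]], angular=[[0,0,0],[0,0,0],[0,0,0],[0,0,0],[0,0,0],[0,0,0],[0,0,0]], jaw=[85,85,85,85,85,85,85])

```text
time: 4.15
tool_pos: [0.5047, -0.3459, 0.0225]
tcp_rot: [-0.0, 0.999, 0.044, -0.0]
ft_force: [0.3, -0.6, -0.3]
opening: 0.0847
finger_force: 0.0
```

```bash
python3 - <<'E'
from h import *
np.set_printoptions(precision=1,suppress=True)
plan(.505,-.346,.0235,5.)
t=vision.capture("top"); s=vision.capture("side")
def box(img,n,c,psi,hx,hy,z0,z1,col):
    a=np.radians(psi);X=np.array([np.cos(a),np.sin(a)]);Y=np.array([-np.sin(a),np.cos(a)])
    P=[[*(np.array(c)+sx*hx*X+sy*hy*Y),z] for z in(z0,z1) for sx,sy in((1,1),(1,-1),(-1,-1),(-1,1))]
    p=project(n,P)
    return p
def show(n,img,x0,y0):
    k=6.25; S=cv2.resize(img[y0:y0+80,x0:x0+64],(400,500),interpolation=cv2.INTER_CUBIC)
    o=r.get_obs();x,y,z=o["tool_pos"];w=o["opening"]/2
    for c,hx,hy,z0,z1,col in[((x,y),.0375,.0945,z+.074,z+.2,(0,255,0)),((x-.0872*(w+.009),y+w+.009),.01,.009,z-.014,z+.07,(0,255,255)),((x+.0872*(w+.009),y-w-.009),.01,.009,z-.014,z+.07,(255,255,0)),((.5457,-.3428),.071,.031,.018,.024,(0,0,255))]:
        p=((box(img,n,c,5,hx,hy,z0,z1,col)-[x0,y0]+.5)*k).astype(int)
        for i in range(4):
            for a,b in((i,(i+1)%4),(4+i,4+(i+1)%4),(i,i+4)): cv2.line(S,tuple(map(int,p[a])),tuple(map(int,p[b])),col,1)
    return S
cv2.imwrite("pics/c3.png",np.hstack([show("top",t,425,160),show("side",s,350,80)]))
E
```

```text
t 4.15 pos [ 0.5 -0.3  0. ] psi 5.02 turn 0.003 slide [ 0.  0. -0.] tiltz [-0.  0. -1.] open 0.0847 F [ 0.3 -0.6 -0.3]
```

View pics/c3.png

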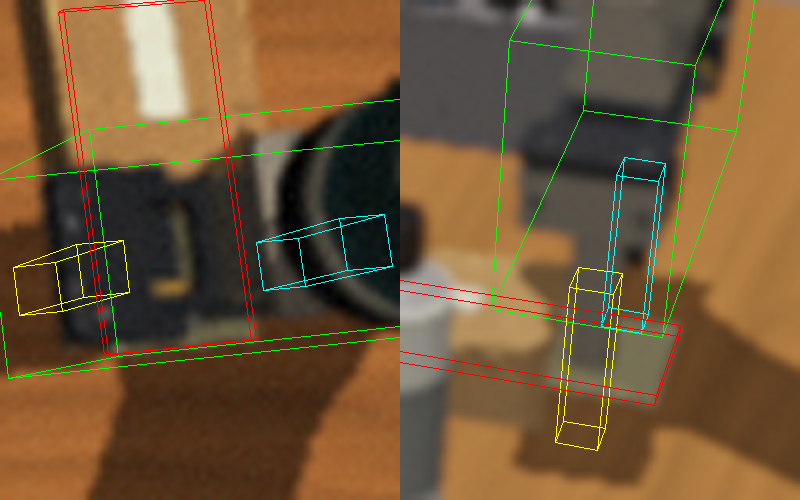

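Request:
play_rows(slide=[[0,0,0.2],[0,0,0.06],[0,0,0],[0,0,0]], angular=[[0,0,0],[0,0,0],[0,0,0],[0,0,0]], jaw=[85,85,58,58])

```text
time: 4.65
tool_pos: [0.5049, -0.3461, 0.0163]
tcp_rot: [-0.0, 0.999, 0.044, -0.0]
ft_force: [0.5, 0.1, -0.7]
opening: 0.0715
finger_force: 0.0
```

Request:
play_rows(slide=[[0,0,0],[0,0,0],[0,0,0],[0,0,0]], angular=[[0,0,0],[0,0,0],[0,0,0],[0,0,0]], jaw=[58,58,58,58])

```text
time: 5.05
tool_pos: [0.5049, -0.3461, 0.0164]
tcp_rot: [0.0, 0.999, 0.044, 0.0]
ft_force: [0.3, -0.4, 0.5]
opening: 0.058
finger_force: 0.0
```

Request:
play_rows(slide=[[0,0,0.1],[0,0,0.1],[0,0,0.1],[0,0,0.1],[0,0,0]], angular=[[0,0,0],[0,0,0],[0,0,0],[0,0,0],[0,0,0]], jaw=[58,58,58,58,58])

```text
time: 5.55
tool_pos: [0.5045, -0.3459, 0.0058]
tcp_rot: [-0.0, 0.999, 0.044, -0.0]
ft_force: [-0.1, 0.8, 0.6]
opening: 0.0581
finger_force: 0.0
```

```bash
python3 - <<'E'
from h import *
o=r.get_obs(); print(o)
s=vision.capture("side")
cv2.imwrite("pics/c4.png",cv2.resize(s[95:165,340:433],(797,600),interpolation=cv2.INTER_CUBIC))
E
```

```text
{'time': 5.55, 'q': array([ 0.59498305,  0.6437826 , -0.06502084,  1.8096202 ,  0.06125743,
        0.69110406, -0.98753234]), 'qd': array([ 0.00051479, -0.00599289,  0.00032931, -0.00426382,  0.00021622,
        0.00444195,  0.00189197]), 'joint_efforts': array([-7.72687577e-03, -5.44873452e+01, -8.64442158e-01, -1.78084821e+01,
       -2.41440948e-02, -9.74997575e-02, -2.44215284e-03]), 'tool_pos': array([ 0.50454349, -0.34586617,  0.00580635]), 'tcp_rot': array([-2.61635285e-04,  9.99041326e-01,  4.37743063e-02, -4.12261365e-04]), 'ft_force': array([-0.07522214,  0.80887291,  0.64211436]), 'ft_torque': array([0.02546412, 0.02011054, 0.00880987]), 'finger_force': 0.0, 'opening': 0.05811566936803214}
```

View pics/c4.png

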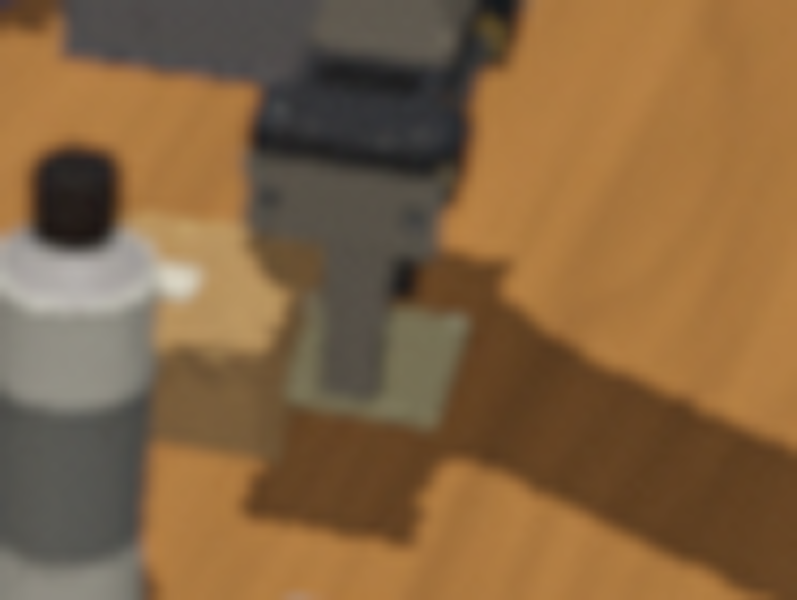

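Request:
play_rows(slide=[[0,0,0.1],[0,0,0.1],[0,0,0]], angular=[[0,0,0],[0,0,0],[0,0,0]], jaw=[58,58,58])

```text
time: 5.9
tool_pos: [0.5047, -0.3461, 0.0011]
tcp_rot: [-0.0, 0.999, 0.044, -0.0]
ft_force: [0.5, -0.6, 0.6]
opening: 0.058
finger_force: 0.3
```

Request:
play_rows(slide=[[0,0,0.06],[0,0,0]], angular=[[0,0,0],[0,0,0]], jaw=[58,58])

```text
time: 6.1
tool_pos: [0.5047, -0.3461, -0.0003]
tcp_rot: [-0.0, 0.999, 0.044, -0.0]
ft_force: [-1.1, 0.3, 0.3]
opening: 0.0578
finger_force: 0.4
```

Request:
play_rows(slide=[[0,0,0.08],[0,0,0.08],[0,0,0]], angular=[[0,0,0],[0,0,0],[0,0,0]], jaw=[58,58,58])

```text
time: 6.4
tool_pos: [0.5051, -0.3466, -0.002]
tcp_rot: [0.0, 0.999, 0.044, 0.0]
ft_force: [-4.9, 1.1, 16.1]
opening: 0.0579
finger_force: 12.9
```

```bash
python3 - <<'E'
from h import *
plan(.505,-.346,.0,5.)
s=vision.capture("side")
a=s[80:170,340:460].astype(int)
# finger columns: print gray along col 381..383
g=cv2.cvtColor(s,cv2.COLOR_BGR2GRAY); print(g[120:160,379:383].mean(1).astype(int)); print(s[128:150,381].tolist())
E
```

```text
t 6.4 pos [ 0.5051 -0.3466 -0.002 ] psi 5.03 turn 0.003 slide [-0.   -0.03 -0.08] tiltz [ 2.e-04 -7.e-04 -1.e+00] open 0.0579 F [-4.9  1.1 16.1]
[ 82  82  82  83  82  82  81  80  80  80  80  80  80  80  80  80  79  80
  79  79  79  78  80  87  90  81  75  75  74  74  74  74  74  74  74  73
  75  98 124 132]
[[71, 80, 86], [71, 80, 86], [70, 79, 86], [71, 80, 86], [71, 80, 86], [71, 80, 85], [71, 79, 85], [71, 81, 86], [71, 79, 86], [72, 80, 86], [71, 80, 86], [70, 80, 85], [70, 79, 85], [71, 80, 85], [70, 79, 85], [70, 86, 93], [69, 92, 105], [50, 78, 103], [38, 70, 102], [38, 70, 103], [36, 68, 102], [35, 67, 100]]
```

Request:
play_rows(slide=[[0,0,-0.4],[0,0,0],[0,0,0],[0,0,0.2],[0,0,0.22],[0,0,0.02],[0,0,0],[0,0,0],[0,0,0],[0,0,0],[0,0,0]], angular=[[0,0,0],[0,0,0],[0,0,0],[0,0,0],[0,0,0],[0,0,0],[0,0,0],[0,0,0],[0,0,0],[0,0,0],[0,0,0]], jaw=[80,80,80,80,80,80,80,56,56,56,56])

```text
time: 7.55
tool_pos: [0.5049, -0.3461, -0.005]
tcp_rot: [0.0, 0.999, 0.044, 0.0]
ft_force: [0.1, -0.2, -0.5]
opening: 0.0613
finger_force: 30.0
```

Request:
play_rows(slide=[[0,0,0],[0,0,0],[0,0,0]], angular=[[0,0,0],[0,0,0],[0,0,0]], jaw=[50,50,50])

```text
time: 7.85
tool_pos: [0.5049, -0.3461, -0.005]
tcp_rot: [0.0, 0.999, 0.044, 0.0]
ft_force: [-0.2, -0.3, 0.0]
opening: 0.0611
finger_force: 30.0
```

Request:
play_rows(slide=[[-0.3,0,-0.03],[-0.5,0,-0.03],[-0.6,0,0],[-0.6,0,0],[-0.6,0,0],[-0.6,0,0],[-0.6,0,0],[-0.6,0,0],[-0.4,0,0],[0,0,0]], angular=[[0,0,0],[0,0,0],[0,0,0],[0,0,0],[0,0,0],[0,0,0],[0,0,0],[0,0,0],[0,0,0],[0,0,0]], jaw=[50,50,50,50,50,50,50,50,50,50])

```text
time: 8.85
tool_pos: [0.3835, -0.357, -0.0036]
tcp_rot: [-0.0, 0.999, 0.043, -0.001]
ft_force: [-0.1, -0.7, -1.7]
opening: 0.0612
finger_force: 30.0
```

```bash
python3 - <<'E'
from h import *
plan(.505,-.346,-.005,5.)
print(r.get_obs()["finger_force"])
t=vision.capture("top"); s=vision.capture("side")
P=ortho("top",t,.45,-.35,.02,400,400,2)
cv2.imwrite("pics/c5.png",np.hstack([grid(P,.45,-.35,2),cv2.resize(s[90:190,340:440],(400,400),interpolation=cv2.INTER_CUBIC)]))
E
```

```text
t 8.85 pos [ 0.3835 -0.357  -0.0036] psi 4.9 turn -0.012 slide [ 4.88 -0.02  0.05] tiltz [-1.e-03  1.e-04 -1.e+00] open 0.0612 F [-0.1 -0.7 -1.7]
29.996208250522614
```

View pics/c5.png

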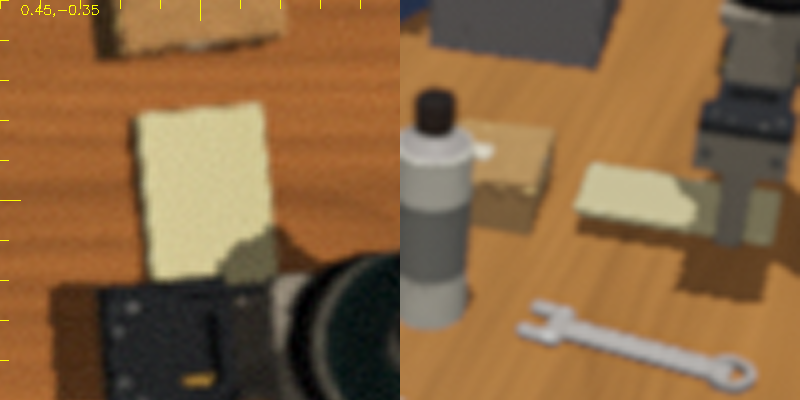

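Request:
play_rows(slide=[[0,0,0.3],[0,0,0.3],[0,0,0.13],[0,0,0],[0,0,0],[0,0,0],[0,0,-0.6],[0.6,0,0],[0.6,0,0],[0.47,0,0],[0,0,0],[0,0,0]], angular=[[0,0,0],[0,0,0],[0,0,0],[0,0,0],[0,0,0],[0,0,0],[0,0,0],[0,0,0],[0,0,0],[0,0,0],[0,0,0],[0,0,0]], jaw=[50,50,50,50,75,75,75,75,75,75,75,75])

```text
time: 10.15
tool_pos: [0.4269, -0.3526, -0.0076]
tcp_rot: [-0.0, 0.999, 0.044, -0.001]
ft_force: [0.6, -1.0, -0.3]
opening: 0.075
finger_force: 0.0
```

```bash
python3 - <<'E'
from h import *
plan(.4252,-.3537,-.0225,5.)
s=vision.capture("side");t=vision.capture("top")
cv2.imwrite("pics/t6.png",t);cv2.imwrite("pics/s6.png",s)
E
```

```text
t 10.15 pos [ 0.4269 -0.3526 -0.0076] psi 5.06 turn 0.007 slide [-0.07  0.04  0.6 ] tiltz [-1.e-03  5.e-04 -1.e+00] open 0.075 F [ 0.6 -1.  -0.3]
```

Request:
play_rows(slide=[[-0.07,0,0.3],[0,0,0.22],[0,0,0.1],[0,0,0],[0,0,0],[0,0,0],[0,0,0],[0,0,0],[0,0,0]], angular=[[0,0,0],[0,0,0],[0,0,0],[0,0,0],[0,0,0],[0,0,0],[0,0,0],[0,0,0],[0,0,0]], jaw=[75,75,75,75,56,50,50,50,50])

```text
time: 11.15
tool_pos: [0.4253, -0.3533, -0.0218]
tcp_rot: [0.0, 0.999, 0.044, 0.0]
ft_force: [-1.2, 1.1, 8.8]
opening: 0.0614
finger_force: 30.6
```

Request:
play_rows(slide=[[0,0,-0.5],[0,0,-1],[0,0,-1],[0,0,-1],[0,0,-1],[0,0,0],[0,0,0]], angular=[[0,0,0],[0,0,0],[0,0,0],[0,0,0.6],[0,0,0.6],[0,0,0.6],[0,0,0]], jaw=[50,50,50,50,50,50,50])

```text
time: 11.85
tool_pos: [0.4253, -0.3534, 0.0911]
tcp_rot: [0.0, 0.997, -0.082, 0.001]
ft_force: [0.8, 0.0, -1.3]
opening: 0.0614
finger_force: 30.0
```

```bash
python3 - <<'E'
from h import *
plan(.5957,-.0157,.0185,-9.5)
print(r.get_obs()["finger_force"])
# refine tray plate from the first top picture: white plate mask on ortho z=.010
img=cv2.imread("pics/top0.png"); P=ortho("top",img,.595,-.015,.01,440,440,2)
hsv=cv2.cvtColor(P,cv2.COLOR_BGR2HSV); m=((hsv[...,1]<60)&(hsv[...,2]>60)).astype(np.uint8)
m=cv2.morphologyEx(m,cv2.MORPH_CLOSE,np.ones((25,25)))
m=cv2.morphologyEx(m,cv2.MORPH_OPEN,np.ones((25,25)))
cs=max(cv2.findContours(m,0,2)[0],key=cv2.contourArea); (u,v),wh,a=cv2.minAreaRect(cs)
print("tray",.595-(v-220)/2e3,-.015-(u-220)/2e3,np.array(wh)/2,a)
# board outline now/previous (t6), at z=.006
t=cv2.imread("pics/t6.png")
# rest/rod
P=ortho("top",img,.44,.012,.031,440,240,2); hsv=cv2.cvtColor(P,cv2.COLOR_BGR2HSV)
m=((hsv[...,1]<70)&(hsv[...,2]>70)).astype(np.uint8); m[:50]=0
cs=max(cv2.findContours(m,0,2)[0],key=cv2.contourArea); (u,v),wh,a=cv2.minAreaRect(cs)
print("rod",.44-(v-120)/2e3,.012-(u-220)/2e3,np.array(wh)/2,a)
P=ortho("top",img,.59,.33,.018,400,400,2); hsv=cv2.cvtColor(P,cv2.COLOR_BGR2HSV)
m=((hsv[...,1]<110)&(hsv[...,2]>70)).astype(np.uint8);m=cv2.morphologyEx(m,cv2.MORPH_OPEN,np.ones((25,25)))
cs=max(cv2.findContours(m,0,2)[0],key=cv2.contourArea); (u,v),wh,a=cv2.minAreaRect(cs)
print("cell",.59-(v-200)/2e3,.33-(u-200)/2e3,np.array(wh)/2,a)
E
```

```text
t 11.85 pos [ 0.4253 -0.3534  0.0911] psi -9.41 turn 0.011 slide [  4.49 -14.45   2.91] tiltz [ 0.001 -0.001 -1.   ] open 0.0614 F [ 0.8  0.  -1.3]
30.000439882278442
tray 0.5955526123046875 -0.015557182312011718 [157.04971313 171.40359497] 9.819300651550293
rod 0.43972856903076174 0.012378684997558594 [196.33209229  10.1817131 ] 13.864011764526367
cell 0.5891489868164063 0.3317781448364258 [144.26535034  60.98175049] 54.22737121582031
```

Request:
play_rows(slide=[[-0.18,-0.96,0],[-0.18,-0.96,0],[-0.18,-0.96,0],[-0.18,-0.96,0],[-0.18,-0.96,0],[-0.18,-0.96,0],[-0.18,-0.96,0],[-0.18,-0.96,0],[-0.18,-0.96,0],[-0.18,-0.96,0],[-0.18,-0.96,0],[-0.18,-0.96,0]], angular=[[0,0,0.03],[0,0,0],[0,0,0],[0,0,0],[0,0,0],[0,0,0],[0,0,0],[0,0,0],[0,0,0],[0,0,0],[0,0,0],[0,0,0]], jaw=[50,50,50,50,50,50,50,50,50,50,50,50])

```text
time: 13.05
tool_pos: [0.4191, -0.0592, 0.0896]
tcp_rot: [0.0, 0.997, -0.083, -0.001]
ft_force: [0.4, 0.2, -1.6]
opening: 0.0613
finger_force: 30.0
```

Request:
play_rows(slide=[[0.8,-0.36,0],[0.8,-0.36,0],[0.8,-0.36,0],[0.8,-0.36,0],[0.8,-0.36,0],[0.8,-0.36,0],[0.8,-0.36,0],[0.8,-0.3,0],[0.2,0,0],[0,0,0],[0,0,0]], angular=[[0,0,0],[0,0,0],[0,0,0],[0,0,0],[0,0,0],[0,0,0],[0,0,0],[0,0,0],[0,0,0],[0,0,0],[0,0,0]], jaw=[50,50,50,50,50,50,50,50,50,50,50])

```text
time: 14.15
tool_pos: [0.5929, -0.0187, 0.0895]
tcp_rot: [0.0, 0.996, -0.084, -0.001]
ft_force: [-0.4, 0.5, -1.5]
opening: 0.0617
finger_force: 30.0
```

```bash
python3 - <<'E'
from h import *
plan(.5956,-.0156,.0085,-9.7)
t=vision.capture("top"); s=vision.capture("side")
cv2.imwrite("pics/t7.png",t);cv2.imwrite("pics/s7.png",s)
P=ortho("top",t,.60,-.015,.119,500,440,2)
S=s[120:280,240:400]
cv2.imwrite("pics/c7.png",np.hstack([grid(P,.60,-.015,2)[:400,:400],cv2.resize(S,(400,400),interpolation=cv2.INTER_CUBIC)]))
E
```

```text
t 14.15 pos [ 0.5929 -0.0187  0.0895] psi -9.61 turn 0.011 slide [ 0.08 -0.14  3.24] tiltz [-2.2e-03 -3.0e-04 -1.0e+00] open 0.0617 F [-0.4  0.5 -1.5]
```

View pics/c7.png

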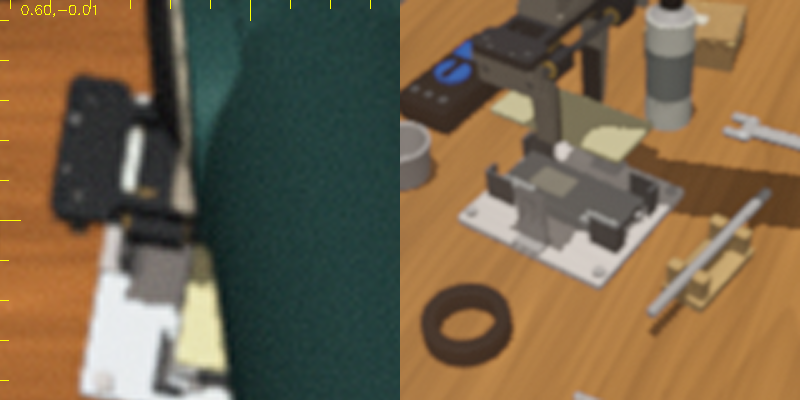

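```bash
python3 - <<'E'
from h import *
from scipy.optimize import least_squares
np.set_printoptions(precision=4,suppress=True)
sg=np.array([(-1,-1),(-1,1),(1,-1),(1,1)]) 
def pts(v):
    a=v[3];X=np.array([np.cos(a),np.sin(a)]);Y=np.array([-X[1],X[0]])
    return np.c_[v[:2]+sg[:,:1]*.071*X+sg[:,1:]*.031*Y,np.full(4,v[2])]
z=.0895+.0278
print("pred side",project("side",pts([.5935,-.0187,z,np.radians(-9.6)])).round(1).tolist())
ob=np.array([(340.8,170),(328.8,184),(287.2,155),(276.8,161)])
f=lambda v:(project("side",pts(v))-ob).ravel()
print(least_squares(f,[.593,-.018,.117,-.167]).x)
# pale board -x end in top picture at top height
print("pred top",project("top",pts([.5935,-.0187,z,np.radians(-9.6)])).round(1).tolist())
t=cv2.imread("pics/t7.png"); P=ortho("top",t,.60,-.015,z,500,440,2); 
hsv=cv2.cvtColor(P,cv2.COLOR_BGR2HSV); m=((hsv[...,0]>18)&(hsv[...,0]<35)&(hsv[...,1]>50)&(hsv[...,2]>150)).astype(np.uint8); m=cv2.morphologyEx(m,cv2.MORPH_OPEN,np.ones((7,7)))
for c in cv2.findContours(m,0,2)[0]:
    if cv2.contourArea(c)>300:
        q=cv2.approxPolyDP(c,5,True).reshape(-1,2); print("vis",[(round(.6-(v-220)/2e3,4),round(-.015-(u-250)/2e3,4)) for u,v in q])
print("expected corner -x+y",pts([.5935,-.0187,z,np.radians(-9.6)])[1])
E
```

```text
pred side [[341.5, 168.9], [327.1, 183.6], [291.9, 150.0], [276.3, 163.0]]
[ 0.5983 -0.0245  0.1083 -0.104 ]
pred top [[333.0, 194.7], [306.1, 190.4], [342.2, 134.7], [315.8, 130.5]]
vis [(np.float64(0.569), np.float64(0.015)), (np.float64(0.5295), np.float64(0.0195)), (np.float64(0.5255), np.float64(-0.001)), (np.float64(0.567), np.float64(0.0035))]
expected corner -x+y [0.5287 0.0237 0.1173]
```

Request:
play_rows(slide=[[0.08,-0.16,0],[0,0,0.5],[0,0,0.7],[0,0,0.7],[0,0,0.5],[0,0,0],[0,0,0]], angular=[[0,0,0.01],[0,0,0],[0,0,0],[0,0,0],[0,0,0],[0,0,0],[0,0,0]], jaw=[50,50,50,50,50,50,50])

```text
time: 14.95
tool_pos: [0.5971, -0.0145, 0.0299]
tcp_rot: [0.0, 0.996, -0.085, -0.0]
ft_force: [0.9, -0.3, -1.5]
opening: 0.0613
finger_force: 30.0
```

```bash
python3 - <<'E'
from h import *
plan(.5956,-.0156,.0062,-9.7)
t=vision.capture("top"); s=vision.capture("side")
cv2.imwrite("pics/t8.png",t);cv2.imwrite("pics/s8.png",s)
z=r.get_obs()["tool_pos"][2]+.0278
for n,img in(("top",t),("side",s)):
    P=ortho(n,img,.60,-.015,z,500,440,2)
    hsv=cv2.cvtColor(P,cv2.COLOR_BGR2HSV); m=((hsv[...,0]>18)&(hsv[...,0]<38)&(hsv[...,1]>45)&(hsv[...,2]>90)).astype(np.uint8); m=cv2.morphologyEx(m,cv2.MORPH_OPEN,np.ones((5,5)))
    for c in cv2.findContours(m,0,2)[0]:
        if cv2.contourArea(c)>300:
            a=np.radians(-9.7)
            for u,v in cv2.approxPolyDP(c,4,True).reshape(-1,2):
                w=np.array([.6-(v-220)/2e3-.5956,-.015-(u-250)/2e3+.0156])*1e3
                print(n,"tray-frame mm",np.round([w[0]*np.cos(a)+w[1]*np.sin(a),-w[0]*np.sin(a)+w[1]*np.cos(a)],1))
            print()
E
```

```text
t 14.95 pos [ 0.5971 -0.0145  0.0299] psi -9.7 turn 0.0 slide [-0.05  0.05  0.95] tiltz [-4.e-04  0.e+00 -1.e+00] open 0.0613 F [ 0.9 -0.3 -1.5]
top tray-frame mm [-11.7  32.1]
top tray-frame mm [-48.   27.9]
top tray-frame mm [-56.5  33.1]
top tray-frame mm [-67.5  32.2]
top tray-frame mm [-69.6   6. ]
top tray-frame mm [-63.3   4.5]
top tray-frame mm [-23.1  19. ]
top tray-frame mm [-12.6  25.8]

side tray-frame mm [ 35.8 -26.2]
side tray-frame mm [ 33.  -18.6]
side tray-frame mm [-11.9  39.2]
side tray-frame mm [-63.7  39.4]
side tray-frame mm [-71.8  36.5]
side tray-frame mm [-72.5 -18.9]
side tray-frame mm [-66.7 -28.6]
side tray-frame mm [-11.6 -30.8]
side tray-frame mm [ 21.  -25.2]

side tray-frame mm [ 62.  -43.1]
side tray-frame mm [ 60.5 -36.7]
side tray-frame mm [ 44.7 -27.8]
side tray-frame mm [ 53.7 -41.9]

side tray-frame mm [75.   8.9]
side tray-frame mm [73.1 31.9]
side tray-frame mm [65.9 38.2]
side tray-frame mm [52.5 36.5]
side tray-frame mm [43.4 39.5]
side tray-frame mm [18.1 39.2]
side tray-frame mm [40.5  9. ]
side tray-frame mm [71.3  6.7]
```

Request:
play_rows(slide=[[-0.05,0.05,0],[0,0,0.3],[0,0,0.3],[0,0,0.2],[0,0,0.06],[0,0,0],[0,0,0]], angular=[[0,0,0],[0,0,0],[0,0,0],[0,0,0],[0,0,0],[0,0,0],[0,0,0]], jaw=[50,50,50,50,50,50,50])

```text
time: 15.75
tool_pos: [0.5958, -0.0156, 0.0086]
tcp_rot: [0.0, 0.996, -0.085, 0.0]
ft_force: [-0.1, 0.3, -0.8]
opening: 0.0613
finger_force: 30.0
```

Request:
play_rows(slide=[[0,0,0.04],[0,0,0],[0,0,0]], angular=[[0,0,0],[0,0,0],[0,0,0]], jaw=[50,50,50])

```text
time: 16.05
tool_pos: [0.5957, -0.0156, 0.0078]
tcp_rot: [0.0, 0.996, -0.085, 0.0]
ft_force: [0.0, 0.5, -1.2]
opening: 0.0612
finger_force: 30.0
```

Still free (−1.2 N is the board's weight). Lower in small steps to contact.

Request:
play_rows(slide=[[0,0,0.04],[0,0,0],[0,0,0]], angular=[[0,0,0],[0,0,0],[0,0,0]], jaw=[50,50,50])

```text
time: 16.35
tool_pos: [0.5956, -0.0156, 0.0066]
tcp_rot: [0.0, 0.996, -0.085, -0.0]
ft_force: [1.1, 0.3, -1.4]
opening: 0.0614
finger_force: 30.0
```

Request:
play_rows(slide=[[0,0,0.04],[0,0,0],[0,0,0]], angular=[[0,0,0],[0,0,0],[0,0,0]], jaw=[50,50,50])

```text
time: 16.65
tool_pos: [0.5958, -0.0156, 0.0062]
tcp_rot: [0.0, 0.996, -0.085, 0.0]
ft_force: [-1.5, 0.3, 6.4]
opening: 0.0618
finger_force: 30.0
```

Request:
play_rows(slide=[[0,0,0],[0,0,0],[0,0,0],[0,0,-0.3],[0,0,-0.7],[0,0,-1],[0,0,-1],[0,0,-1],[0,0,0],[0,0,0],[0,0,0],[0,0,0]], angular=[[0,0,0],[0,0,0],[0,0,0],[0,0,0],[0,0,0],[0,0,0],[0,0,0],[0,0,0],[0,0,-0.95],[0,0,-0.95],[0,0,-0.95],[0,0,-0.95]], jaw=[71,71,71,71,71,71,71,71,71,71,71,71])

```text
time: 17.85
tool_pos: [0.5958, -0.0156, 0.1063]
tcp_rot: [0.0, 0.983, 0.182, 0.0]
ft_force: [-0.4, -0.1, -0.3]
opening: 0.0712
finger_force: 0.0
```

Request:
play_rows(slide=[[0,0,0],[0,0,0],[0,0,0]], angular=[[0,0,-0.95],[0,0,-0.94],[0,0,0]], jaw=[78,78,78])

```text
time: 18.15
tool_pos: [0.5957, -0.0157, 0.106]
tcp_rot: [-0.0, 0.952, 0.308, 0.0]
ft_force: [-0.1, -0.2, 0.2]
opening: 0.0778
finger_force: 0.0
```

```bash
python3 - <<'E'
from h import *
plan(.5905,.3322,.03,35.8)
E
```

```text
t 18.15 pos [ 0.5957 -0.0157  0.106 ] psi 35.83 turn 0.003 slide [  7.97 -11.41   3.04] tiltz [ 3.e-04  3.e-04 -1.e+00] open 0.0778 F [-0.1 -0.2  0.2]
```

Request:
play_rows(slide=[[0.66,-0.95,0],[0.66,-0.95,0],[0.66,-0.95,0],[0.66,-0.95,0],[0.66,-0.95,0],[0.66,-0.95,0],[0.66,-0.95,0],[0.66,-0.95,0],[0.66,-0.95,0],[0.66,-0.95,0],[0.67,-0.95,0],[0.7,-0.96,0]], angular=[[0,0,0],[0,0,0],[0,0,0],[0,0,0],[0,0,0],[0,0,0],[0,0,0],[0,0,0],[0,0,0],[0,0,0],[0,0,0],[0,0,0]], jaw=[78,78,78,78,78,78,78,78,78,78,78,78])

```text
time: 19.35
tool_pos: [0.5902, 0.3333, 0.1059]
tcp_rot: [0.0, 0.952, 0.306, 0.0]
ft_force: [0.3, -0.2, -0.0]
opening: 0.0781
finger_force: 0.0
```

Request:
play_rows(slide=[[0,0,1],[0,0,1],[0,0,1],[0,0,0.4],[0,0,0],[0,0,0]], angular=[[0,0,0],[0,0,0],[0,0,0],[0,0,0],[0,0,0],[0,0,0]], jaw=[78,78,78,78,78,78])

```text
time: 19.95
tool_pos: [0.5909, 0.3327, 0.0216]
tcp_rot: [-0.0, 0.952, 0.307, 0.001]
ft_force: [-0.1, 0.5, 0.5]
opening: 0.078
finger_force: 0.0
```

```bash
python3 - <<'E'
from h import *
np.set_printoptions(precision=1,suppress=True)
t=vision.capture("top"); s=vision.capture("side")
cv2.imwrite("pics/t9.png",t);cv2.imwrite("pics/s9.png",s)
plan(.5905,.3322,-.018,35.8)
def seg(cx,cy,z,psi,f,ctr):
    P=ortho("top",t,cx,cy,z,400,400,2);hsv=cv2.cvtColor(P,cv2.COLOR_BGR2HSV).astype(int)
    m=f(hsv).astype(np.uint8);m=cv2.morphologyEx(m,cv2.MORPH_OPEN,np.ones((5,5)))
    a=np.radians(psi)
    for c in cv2.findContours(m,0,2)[0]:
        if cv2.contourArea(c)>1500:
            q=cv2.approxPolyDP(c,5,True).reshape(-1,2)
            w=np.c_[cx-(q[:,1]-200)/2e3-ctr[0],cy-(q[:,0]-200)/2e3-ctr[1]]*1e3
            print(np.c_[w[:,0]*np.cos(a)+w[:,1]*np.sin(a),-w[:,0]*np.sin(a)+w[:,1]*np.cos(a)].round(1).tolist())
print("board in tray frame:");seg(.5956,-.0156,.034,-9.7,lambda h:(h[...,0]>18)&(h[...,0]<38)&(h[...,1]>45)&(h[...,2]>90),(.5956,-.0156))
# initial picture cell again, tight grey mask
t=cv2.imread("pics/top0.png")
print("cell:");seg(.5905,.3322,.018,35.8,lambda h:(h[...,1]<90)&(h[...,2]>75),(.5905,.3322))
E
```

```text
t 20.05 pos [0.6 0.3 0. ] psi 35.77 turn -0.003 slide [-0.   0.   1.6] tiltz [ 0.  0. -1.] open 0.0781 F [0.1 0.1 0.4]
board in tray frame:
[[73.5, 29.8], [49.3, 32.3], [40.0, 27.1], [-39.5, 26.2], [-52.5, 31.1], [-56.3, 26.4], [-57.0, 30.8], [-66.2, 31.3], [-70.8, 25.4], [-65.4, 17.7], [-70.5, 14.8], [-67.4, -12.0], [-70.1, -31.8], [71.1, -33.0], [73.8, -28.0], [69.4, -17.5], [69.8, 12.9]]
cell:
[[69.9, -24.5], [70.2, 24.6], [66.9, 29.5], [-62.2, 30.0], [-69.7, 25.6], [-69.1, 17.8], [-77.9, 14.2], [-74.4, 8.0], [-68.9, 9.6], [-68.0, -7.1], [-75.3, -8.6], [-77.3, -15.7], [-68.9, -16.9], [-65.5, -29.2], [56.0, -29.3]]
```

Request:
play_rows(slide=[[0,0,0.5],[0,0,0.5],[0,0,0.4],[0,0,0.2],[0,0,0],[0,0,0],[0,0,0],[0,0,0],[0,0,0],[0,0,0],[0,0,0],[0,0,0]], angular=[[0,0,0],[0,0,0],[0,0,0],[0,0,0],[0,0,0],[0,0,0],[0,0,0],[0,0,0],[0,0,0],[0,0,0],[0,0,0],[0,0,0]], jaw=[78,78,78,78,78,60,50,50,50,50,50,50], newtons=45)

```text
time: 21.25
tool_pos: [0.5903, 0.3327, -0.0191]
tcp_rot: [-0.0, 0.952, 0.308, 0.0]
ft_force: [-1.6, 0.9, 2.4]
opening: 0.0573
finger_force: 45.0
```

Request:
play_rows(slide=[[0,0,-0.3],[0,0,-0.7],[0,0,-1],[0,0,-1],[0,0,-1],[0,0,-1],[0,0,0],[0,0,0],[0,0,0],[0,0,0],[0,0,0],[0,0,0]], angular=[[0,0,0],[0,0,0],[0,0,0],[0,0,0],[0,0,0.5],[0,0,0.8],[0,0,0.8],[0,0,0.8],[0,0,0.8],[0,0,0.8],[0,0,0.8],[0,0,0.38]], jaw=[50,50,50,50,50,50,50,50,50,50,50,50])

```text
time: 22.45
tool_pos: [0.5903, 0.3321, 0.1067]
tcp_rot: [-0.0, 0.996, -0.086, 0.0]
ft_force: [0.2, 0.5, -3.7]
opening: 0.0575
finger_force: 45.0
```

```bash
python3 - <<'E'
from h import *
print(r.get_obs()["finger_force"])
plan(.5956,-.0156,.0155,-9.7)
E
```

```text
44.99787747859955
t 22.45 pos [0.5903 0.3321 0.1067] psi -9.82 turn -0.015 slide [ 2.55 13.67  3.65] tiltz [ 4.e-04  0.e+00 -1.e+00] open 0.0575 F [ 0.2  0.5 -3.7]
```

Request:
play_rows(slide=[[0.18,0.6,0],[0.18,0.97,0],[0.18,0.97,0],[0.18,0.97,0],[0.18,0.97,0],[0.18,0.97,0],[0.18,0.97,0],[0.18,0.97,0],[0.18,0.97,0],[0.18,0.97,0],[0.18,0.97,0],[0.18,0.97,0]], angular=[[0,0,0],[0,0,0],[0,0,0],[0,0,0],[0,0,0],[0,0,0],[0,0,0],[0,0,0],[0,0,0],[0,0,0],[0,0,0],[0,0,0]], jaw=[50,50,50,50,50,50,50,50,50,50,50,50])

```text
time: 23.65
tool_pos: [0.596, 0.0429, 0.1063]
tcp_rot: [0.0, 0.996, -0.084, 0.0]
ft_force: [0.7, 0.2, -3.3]
opening: 0.0575
finger_force: 45.0
```

Request:
play_rows(slide=[[0.18,0.9,0],[0.15,0.8,0],[0.06,0.7,0],[0,0,0.5],[0,0,0.8],[0,0,0.8],[0,0,0.3],[0,0,0],[0,0,0]], angular=[[0,0,-0.01],[0,0,0],[0,0,0],[0,0,0],[0,0,0],[0,0,0],[0,0,0],[0,0,0],[0,0,0]], jaw=[50,50,50,50,50,50,50,50,50])

```text
time: 24.55
tool_pos: [0.5964, -0.015, 0.0461]
tcp_rot: [-0.0, 0.997, -0.083, 0.0]
ft_force: [-1.0, 0.3, -2.9]
opening: 0.0577
finger_force: 45.0
```

```bash
python3 - <<'E'
from h import *
plan(.5956,-.0156,.0155,-9.7)
t=vision.capture("top"); cv2.imwrite("pics/t10.png",t)
z=r.get_obs()["tool_pos"][2]+.0217-.003+.018
P=ortho("top",t,.5956,-.0156,z,400,400,2);hsv=cv2.cvtColor(P,cv2.COLOR_BGR2HSV).astype(int)
cv2.imwrite("pics/p10.png",P)
a=np.radians(-9.7)
# profile along tray x at tray y=+15..25 (visible left part): brightness/saturation
for ty in(10,18,25):
    row=[]
    for tx in range(-84,-50,2):
        x=tx*np.cos(a)-ty*np.sin(a); y=tx*np.sin(a)+ty*np.cos(a)
        row.append(tuple(P[int(200-2*x),int(200-2*y)].tolist()))
    print(ty,row)
E
```

```text
t 24.55 pos [ 0.5964 -0.015   0.0461] psi -9.51 turn 0.024 slide [-0.03  0.03  1.22] tiltz [ 6.e-04  1.e-04 -1.e+00] open 0.0577 F [-1.   0.3 -2.9]
10 [(237, 239, 236), (215, 215, 211), (158, 159, 158), (102, 107, 110), (95, 100, 107), (118, 125, 132), (137, 142, 147), (138, 141, 146), (112, 115, 117), (115, 116, 115), (144, 147, 146), (143, 150, 150), (125, 131, 129), (114, 118, 117), (89, 91, 89), (65, 66, 61), (61, 63, 56)]
18 [(205, 202, 198), (171, 171, 169), (159, 162, 160), (148, 158, 159), (155, 177, 180), (150, 181, 185), (114, 142, 145), (75, 94, 98), (77, 83, 86), (120, 123, 123), (165, 167, 168), (184, 188, 189), (183, 187, 188), (181, 186, 187), (182, 187, 188), (182, 188, 187), (184, 189, 188)]
25 [(105, 103, 101), (69, 67, 68), (89, 88, 89), (120, 133, 134), (144, 178, 183), (169, 214, 219), (174, 225, 226), (155, 203, 205), (126, 157, 160), (129, 139, 140), (162, 165, 166), (178, 182, 182), (179, 184, 184), (180, 187, 186), (177, 182, 182), (178, 182, 184), (177, 182, 184)]
```

Request:
play_rows(slide=[[-0.05,0.03,0],[0,0,0.4],[0,0,0.4],[0,0,0.2],[0,0,0.1],[0,0,0],[0,0,0]], angular=[[0,0,0.024],[0,0,0],[0,0,0],[0,0,0],[0,0,0],[0,0,0],[0,0,0]], jaw=[50,50,50,50,50,50,50])

```text
time: 25.3
tool_pos: [0.5949, -0.0158, 0.0181]
tcp_rot: [-0.0, 0.996, -0.085, 0.0]
ft_force: [-0.1, -0.1, -2.9]
opening: 0.0573
finger_force: 45.0
```

Request:
play_rows(slide=[[0,0,0.04],[0,0,0],[0,0,0]], angular=[[0,0,0],[0,0,0],[0,0,0]], jaw=[50,50,50])

```text
time: 25.6
tool_pos: [0.5948, -0.0159, 0.0173]
tcp_rot: [0.0, 0.996, -0.085, 0.0]
ft_force: [-0.9, 0.5, -3.7]
opening: 0.0572
finger_force: 45.0
```

Request:
play_rows(slide=[[0,0,0.04],[0,0,0],[0,0,0]], angular=[[0,0,0],[0,0,0],[0,0,0]], jaw=[50,50,50])

```text
time: 25.9
tool_pos: [0.5947, -0.0158, 0.0161]
tcp_rot: [0.0, 0.996, -0.085, -0.0]
ft_force: [-0.1, -0.2, -4.1]
opening: 0.0575
finger_force: 45.0
```

Request:
play_rows(slide=[[0,0,0.03],[0,0,0],[0,0,0]], angular=[[0,0,0],[0,0,0],[0,0,0]], jaw=[50,50,50])

```text
time: 26.2
tool_pos: [0.5947, -0.0158, 0.0153]
tcp_rot: [-0.0, 0.996, -0.085, -0.0]
ft_force: [0.7, 0.1, -2.7]
opening: 0.0573
finger_force: 45.0
```

Request:
play_rows(slide=[[0,0,0.02],[0,0,0],[0,0,0]], angular=[[0,0,0],[0,0,0],[0,0,0]], jaw=[50,50,50])

```text
time: 26.5
tool_pos: [0.5948, -0.0158, 0.0149]
tcp_rot: [0.0, 0.996, -0.085, 0.0]
ft_force: [-0.6, -0.2, -3.1]
opening: 0.0573
finger_force: 45.0
```

Request:
play_rows(slide=[[0,0,0.02],[0,0,0],[0,0,0]], angular=[[0,0,0],[0,0,0],[0,0,0]], jaw=[50,50,50])

```text
time: 26.8
tool_pos: [0.5948, -0.0159, 0.0148]
tcp_rot: [0.0, 0.996, -0.085, 0.0]
ft_force: [-2.8, 0.4, 3.9]
opening: 0.0576
finger_force: 45.0
```

Request:
play_rows(slide=[[0,0,0.02],[0,0,0],[0,0,0]], angular=[[0,0,0],[0,0,0],[0,0,0]], jaw=[50,50,50])

```text
time: 27.1
tool_pos: [0.5948, -0.0159, 0.0148]
tcp_rot: [0.0, 0.996, -0.085, 0.0]
ft_force: [-3.5, -0.7, 8.3]
opening: 0.0578
finger_force: 45.0
```

Request:
play_rows(slide=[[0,0,0],[0,0,0],[0,0,0],[0,0,-0.2],[0,0,-0.7],[0,0,-1],[0,0,-1],[0,0,-1],[0,0,0],[0,0,0],[0,0,0],[0,0,0]], angular=[[0,0,0],[0,0,0],[0,0,0],[0,0,0],[0,0,0],[0,0,0],[0,0,0],[0,0,0],[0,0,-0.95],[0,0,-0.95],[0,0,-0.95],[0,0,-0.95]], jaw=[69,69,69,69,69,69,69,69,60,50,40,40])

```text
time: 28.3
tool_pos: [0.5949, -0.0159, 0.1118]
tcp_rot: [0.0, 0.983, 0.182, 0.0]
ft_force: [-0.2, 0.0, -0.6]
opening: 0.0405
finger_force: 0.0
```

Request:
play_rows(slide=[[0,0,0],[0,0,0],[0,0,0],[0,0,0],[0,0,0],[0,0,0],[0,0,0],[0,0,0],[0,0,0]], angular=[[0,0,-0.95],[0,0,-0.95],[0,0,-0.95],[0,0,-0.95],[0,0,-0.95],[0,0,-0.95],[0,0,-0.95],[0,0,-0.27],[0,0,0]], jaw=[40,40,40,40,40,40,40,40,40])

```text
time: 29.2
tool_pos: [0.5948, -0.016, 0.1115]
tcp_rot: [-0.0, 0.788, 0.616, 0.0]
ft_force: [-0.1, -0.7, -0.7]
opening: 0.0399
finger_force: 0.0
```

```bash
python3 - <<'E'
from h import *
plan(.4586,.0881,-.0087,76.)
E
```

```text
t 29.2 pos [ 0.5948 -0.016   0.1115] psi 76.0 turn -0.0 slide [ 2.72 -6.29  4.81] tiltz [ 1.e-04  1.e-04 -1.e+00] open 0.0399 F [-0.1 -0.7 -0.7]
```

Request:
play_rows(slide=[[0.4,-0.9,0],[0.4,-0.9,0],[0.4,-0.9,0],[0.4,-0.9,0],[0.4,-0.9,0],[0.4,-0.9,0],[0.32,-0.89,0],[0,0,1],[0,0,1],[0,0,0.5],[0,0,0],[0,0,0]], angular=[[0,0,0],[0,0,0],[0,0,0],[0,0,0],[0,0,0],[0,0,0],[0,0,0],[0,0,0],[0,0,0],[0,0,0],[0,0,0],[0,0,0]], jaw=[40,40,40,40,40,40,40,40,40,40,40,40])

```text
time: 30.4
tool_pos: [0.459, 0.0883, 0.0493]
tcp_rot: [0.0, 0.788, 0.616, 0.0]
ft_force: [-0.3, 0.4, -0.1]
opening: 0.0401
finger_force: 0.0
```

```bash
python3 - <<'E'
from h import *
np.set_printoptions(precision=1,suppress=True)
plan(.4586,.0881,-.0087,76.)
t=vision.capture("top"); s=vision.capture("side")
cv2.imwrite("pics/t11.png",t);cv2.imwrite("pics/s11.png",s)
# cell in tray frame at z=.052
def seg(img,n,cx,cy,z,psi,f):
    P=ortho(n,img,cx,cy,z,400,400,2);hsv=cv2.cvtColor(P,cv2.COLOR_BGR2HSV).astype(int)
    m=f(hsv).astype(np.uint8);m=cv2.morphologyEx(m,cv2.MORPH_OPEN,np.ones((5,5)));a=np.radians(psi)
    for c in cv2.findContours(m,0,2)[0]:
        if cv2.contourArea(c)>1500:
            q=cv2.approxPolyDP(c,5,True).reshape(-1,2)
            w=np.c_[cx-(q[:,1]-200)/2e3-cx,cy-(q[:,0]-200)/2e3-cy]*1e3
            print(np.c_[w[:,0]*np.cos(a)+w[:,1]*np.sin(a),-w[:,0]*np.sin(a)+w[:,1]*np.cos(a)].round(1).tolist())
seg(t,"top",.5956,-.0156,.052,-9.7,lambda h:(h[...,1]<40)&(h[...,2]>110)&(h[...,2]<205))
E
```

```text
t 30.4 pos [0.5 0.1 0. ] psi 76.01 turn 0.001 slide [-0.  -0.   2.3] tiltz [ 0.  0. -1.] open 0.0401 F [-0.3  0.4 -0.1]
[[18.2, -61.8], [5.2, -53.9], [-19.1, -54.5], [-24.2, -60.4], [-23.9, -73.6], [9.0, -73.5], [10.3, -66.2], [17.3, -65.5]]
[[18.7, 62.5], [12.1, 66.0], [-7.5, 64.7], [-12.7, 74.4], [-23.3, 74.1], [-22.5, 54.5], [-17.5, 51.8], [7.9, 51.6]]
[[72.2, 23.0], [67.7, 28.3], [-40.8, 28.0], [-49.4, 31.1], [-47.0, 37.6], [-60.5, 42.4], [-40.1, 47.9], [-64.6, 45.3], [-71.9, 49.6], [-80.9, 49.1], [-87.2, 43.9], [-88.3, 20.9], [-78.9, 16.4], [-79.8, 6.7], [-73.2, -1.9], [-79.2, -8.5], [-78.4, -16.4], [-83.6, -24.4], [-82.5, -36.9], [-55.3, -41.4], [-42.0, -33.1], [-29.9, -35.6], [34.2, -33.7], [43.1, -41.3], [73.1, -38.7], [73.1, -35.7], [40.6, -38.7], [37.4, -31.7], [68.8, -28.8], [73.0, -20.5], [70.4, -16.9], [73.6, -6.2], [69.5, -0.3], [73.6, 8.5], [69.5, 14.9]]
```

Request:
play_rows(slide=[[0,0,0.8],[0,0,0.8],[0,0,0.5],[0,0,0.2],[0,0,0],[0,0,0],[0,0,0],[0,0,0],[0,0,0],[0,0,0],[0,0,0]], angular=[[0,0,0],[0,0,0],[0,0,0],[0,0,0],[0,0,0],[0,0,0],[0,0,0],[0,0,0],[0,0,0],[0,0,0],[0,0,0]], jaw=[40,40,40,40,40,20,5,5,5,5,5], newtons=55)

```text
time: 31.6
tool_pos: [0.4588, 0.0881, -0.0084]
tcp_rot: [0.0, 0.788, 0.616, 0.0]
ft_force: [-0.6, 0.3, 0.8]
opening: 0.0083
finger_force: 55.0
```

```bash
python3 - <<'E'
from h import *
np.set_printoptions(precision=1,suppress=True)
plan(.4586,.0881,-.0087,76.)
# lug tops at z=.073 in clean first picture: mean grey profiles along tray x for each lug, and along tray y
img=cv2.imread("pics/top0.png"); a=np.radians(-9.7)
def samp(tx,ty,z):
    x=.5956+(tx*np.cos(a)-ty*np.sin(a))/1e3; y=-.0156+(tx*np.sin(a)+ty*np.cos(a))/1e3
    uv=project("top",np.c_[x,y,np.full(len(x),z)]).astype(np.float32)
    return cv2.remap(cv2.cvtColor(img,cv2.COLOR_BGR2GRAY),uv[:,0],uv[:,1],cv2.INTER_LINEAR).ravel()
X=np.arange(-30.,31,3)
for sy in(64,-64):
    print(sy,"along x:",[int(v) for v in samp(X,np.full(len(X),float(sy)),.073)])
    Yv=sy+np.arange(-18.,19,2); print("  along y at x=0,-8,8:",[[int(v) for v in samp(np.full(len(Yv),q),Yv,.073)] for q in(0.,-8.,8.)])
E
```

```text
t 31.6 pos [ 0.5  0.1 -0. ] psi 76.02 turn 0.003 slide [-0. -0.  0.] tiltz [ 0. -0. -1.] open 0.0083 F [-0.6  0.3  0.8]
64 along x: [216, 185, 130, 93, 90, 141, 176, 179, 177, 180, 185, 178, 174, 177, 178, 191, 211, 216, 216, 216, 216]
  along y at x=0,-8,8: [[218, 212, 185, 138, 94, 75, 76, 111, 158, 185, 187, 183, 179, 169, 148, 120, 100, 97, 97], [218, 212, 191, 143, 102, 78, 79, 105, 151, 179, 187, 185, 183, 177, 152, 123, 105, 98, 99], [218, 216, 216, 212, 207, 196, 173, 148, 158, 175, 192, 204, 207, 189, 153, 121, 106, 104, 106]]
-64 along x: [212, 178, 102, 63, 79, 128, 163, 173, 172, 173, 170, 165, 170, 174, 178, 193, 211, 216, 217, 217, 218]
  along y at x=0,-8,8: [[99, 95, 99, 105, 125, 153, 167, 160, 166, 170, 159, 131, 114, 141, 166, 188, 203, 212, 212], [109, 108, 109, 115, 130, 148, 150, 150, 161, 174, 147, 118, 122, 151, 176, 192, 205, 211, 212], [101, 104, 106, 103, 117, 162, 192, 199, 189, 174, 144, 140, 166, 198, 214, 215, 214, 214, 215]]
```

Request:
play_rows(slide=[[0,0,-0.3],[0,0,-0.7],[0,0,-1],[0,0,-1],[0,0,0],[0.7,0.6,0],[0.8,0.7,0],[0.8,0.7,0],[0.8,0.7,0],[0.8,0.7,0],[0.8,0.7,0],[0.8,0.7,0]], angular=[[0,0,0],[0,0,0],[0,0,-0.27],[0,0,-0.27],[0,0,0],[0,0,0],[0,0,0],[0,0,0],[0,0,0],[0,0,0],[0,0,0],[0,0,0]], jaw=[5,5,5,5,5,5,5,5,5,5,5,5])

```text
time: 32.8
tool_pos: [0.6, 0.2039, 0.0651]
tcp_rot: [-0.0, 0.764, 0.645, -0.001]
ft_force: [0.1, -0.2, -0.4]
opening: 0.0085
finger_force: 55.0
```

Request:
play_rows(slide=[[0.8,0.7,0],[0.8,0.6,0],[0.05,-0.01,0],[0,0,0.8],[0,0,0.8],[0,0,0],[0,0,0],[0,0,0]], angular=[[0,0,0],[0,0,0],[0,0,0],[0,0,0],[0,0,0],[0,0,0],[0,0,0],[0,0,0]], jaw=[5,5,5,5,5,5,5,5])

```text
time: 33.6
tool_pos: [0.639, 0.2389, 0.0273]
tcp_rot: [0.0, 0.764, 0.645, 0.001]
ft_force: [0.5, 0.4, -0.6]
opening: 0.0083
finger_force: 55.0
```

```bash
python3 - <<'E'
from h import *
np.set_printoptions(precision=4,suppress=True)
plan(.6391,.2387,.0216,80.3)
t=vision.capture("top"); s=vision.capture("side")
cv2.imwrite("pics/t12.png",t);cv2.imwrite("pics/s12.png",s)
o=r.get_obs(); M=rot(o["tcp_rot"]); p=np.array(o["tool_pos"]); p[2]+=.0394
A=M[:,0]; 
print("rod axis z",p[2],"lead end",p-.176*A)
pr={n:project(n,[p-d*A for d in(.176,.12,.06)]) for n in("top","side")}; print(pr)
k=8
def crop(n,img,x0,y0,w,h):
    S=cv2.resize(img[y0:y0+h,x0:x0+w],(w*k,h*k),interpolation=cv2.INTER_CUBIC)
    for u,v in pr[n]: cv2.circle(S,(int((u-x0+.5)*k),int((v-y0+.5)*k)),4,(0,0,255),1)
    a=np.radians(-9.7)
    for ty in(.067,-.067):
        e=[.5956-np.sin(a)*ty,-.0156+np.cos(a)*ty,.061]; u,v=project(n,[e])[0]; cv2.drawMarker(S,(int((u-x0+.5)*k),int((v-y0+.5)*k)),(0,255,0),0,10,1)
    return S
L=crop("top",t,255,140,50,70); Rr=crop("side",s,262,170,50,70)
cv2.imwrite("pics/c12.png",np.hstack([L,Rr]))
E
```

```text
t 33.6 pos [0.639  0.2389 0.0273] psi 80.33 turn 0.003 slide [-0.01  0.01  0.23] tiltz [ 0.0011  0.0004 -1.    ] open 0.0083 F [ 0.5  0.4 -0.6]
rod axis z 0.0669609792457168 lead end [0.6097 0.0655 0.0668]
{'top': array([[288.4593, 159.9835],
       [265.5918, 156.3299],
       [241.1579, 152.4429]]), 'side': array([[287.4367, 202.7013],
       [272.1293, 217.4479],
       [254.3029, 234.6241]])}
```

View pics/c12.png

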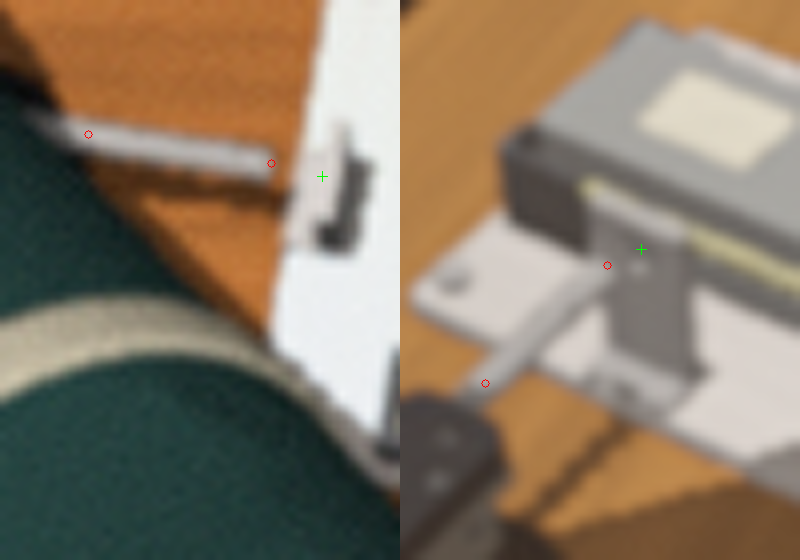

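```bash
python3 - <<'E'
from h import *
np.set_printoptions(precision=1,suppress=True)
a=np.radians(-9.7)
def T(tx,ty,z): return [.5956+(tx*np.cos(a)-ty*np.sin(a))/1e3,-.0156+(tx*np.sin(a)+ty*np.cos(a))/1e3,z/1e3]
def C(P): q=(project("side",P)-[262,170]+.5)*8; q[:,0]+=400; return q
names={"lugtop out -16,+16":[T(-16,67,73),T(16,67,73)],"lugtop in":[T(-16,61,73),T(16,61,73)],"lug base out":[T(-16,67,10),T(16,67,10)],"plate corners -x+y, +x+y":[T(-85,78,10),T(85,78,10)],"cell top corner +x+y":[T(69,29,52)],"eye":[T(0,67,61)],"board visible thru eye":[T(0,67,53.5),T(0,67,68.5)]}
for k,v in names.items(): print(k,C(v).tolist())
o=r.get_obs(); M=rot(o["tcp_rot"]); p=np.array(o["tool_pos"]); A=M[:,0]
for dz in(.0394,.0354): print("rod",C([p+[0,0,dz]-d*A for d in(.176,.15,.12)]).tolist())
# rod cross-sections in side image: columns brightness across at several places, gray
s=cv2.imread("pics/s12.png"); g=cv2.cvtColor(s,cv2.COLOR_BGR2GRAY)
for c in(276,280,284,287): print(c,list(zip(range(196,222),g[196:222,c].tolist())))
E
```

```text
lugtop out -16,+16 [[683.4936725678785, 239.44578943296074], [593.9684779197028, 199.5524336722026]]
lugtop in [[695.7702673893978, 227.4249518165136], [606.4260234249468, 187.87563941102235]]
lug base out [[695.8460335206464, 394.45217210151736], [610.1629587559364, 354.12031856155227]]
plate corners -x+y, +x+y [[868.5221047559367, 509.3641848741936], [411.0910954024175, 291.530773833332]]
cell top corner +x+y [[536.639956988312, 119.51057490801986]]
eye [[641.2161463409093, 249.95431957299024]]
board visible thru eye [[642.9576474224477, 268.80692367374286], [639.4553269234375, 230.88953916587138]]
rod [[607.4937292842055, 265.61023926324015], [551.8376566056891, 319.2251192464096], [485.03451401724624, 383.58310580031775]]
rod [[608.5406875285962, 275.79381212938574], [553.0754259497198, 329.43004001441614], [486.50963879597293, 393.80530559347676]]
276 [(196, 73), (197, 92), (198, 142), (199, 189), (200, 207), (201, 210), (202, 209), (203, 208), (204, 207), (205, 208), (206, 208), (207, 208), (208, 207), (209, 205), (210, 197), (211, 186), (212, 177), (213, 174), (214, 169), (215
[... 321 characters left out ...]
(216, 146), (217, 136), (218, 139), (219, 141), (220, 142), (221, 140)]
284 [(196, 77), (197, 74), (198, 73), (199, 72), (200, 74), (201, 102), (202, 155), (203, 186), (204, 186), (205, 179), (206, 173), (207, 160), (208, 148), (209, 161), (210, 186), (211, 203), (212, 210), (213, 211), (214, 209), (215, 204), (216, 189), (217, 157), (218, 134), (219, 131), (220, 131), (221, 132)]
287 [(196, 140), (197, 117), (198, 115), (199, 117), (200, 121), (201, 126), (202, 144), (203, 164), (204, 166), (205, 150), (206, 128), (207, 126), (208, 145), (209, 163), (210, 171), (211, 174), (212, 177), (213, 183), (214, 184), (215, 180), (216, 170), (217, 155), (218, 151), (219, 144), (220, 132), (221, 125)]
```

Request:
play_rows(slide=[[0,0,0.26],[0,0,0],[-0.3,0,0],[-0.2,0,0],[-0.15,0,0],[-0.15,0,0],[0,0,0]], angular=[[0,0,0],[0,0,0],[0,0,0],[0,0,0],[0,0,0],[0,0,0],[0,0,0]], jaw=[5,5,5,5,5,5,5])

```text
time: 34.4
tool_pos: [0.6354, 0.2177, 0.0198]
tcp_rot: [0.0, 0.764, 0.645, -0.0]
ft_force: [0.7, 0.2, -0.7]
opening: 0.0085
finger_force: 55.0
```

```bash
python3 - <<'E'
from h import *
plan(.5956+.1685*.0840,-.0156+.9857*.0840,.0208,80.3)
t=vision.capture("top");s=vision.capture("side");cv2.imwrite("pics/t13.png",t);cv2.imwrite("pics/s13.png",s)
o=r.get_obs(); M=rot(o["tcp_rot"]); p=np.array(o["tool_pos"]);p[2]+=.0394;A=M[:,0]; a=np.radians(-9.7)
e=p-.176*A-[.5956,-.0156,0]; print("lead tray frame",(e[0]*np.cos(a)+e[1]*np.sin(a)).round(4),(-e[0]*np.sin(a)+e[1]*np.cos(a)).round(4),e[2].round(4))
# rod lateral offset in top image: profile across rod at d along rod
g=cv2.cvtColor(t,cv2.COLOR_BGR2GRAY)
for d in(.13,.14,.15,.16):
    off=np.arange(-12.,13,1.5); Q=[p-d*A+M[:,1]*k/1e3 for k in off]
    uv=project("top",Q).astype(np.float32); print(d,[int(v) for v in cv2.remap(g,uv[:,0],uv[:,1],1).ravel()])
E
```

```text
t 34.4 pos [0.6354 0.2177 0.0198] psi 80.28 turn -0.002 slide [-6.11  0.   -0.04] tiltz [-2.0e-04 -1.1e-03 -1.0e+00] open 0.0085 F [ 0.7  0.2 -0.7]
lead tray frame -0.0002 0.0615 0.0593
0.13 [37, 44, 54, 67, 91, 120, 146, 167, 180, 177, 168, 150, 136, 128, 127, 128, 126]
0.14 [76, 62, 59, 66, 85, 114, 145, 164, 176, 174, 158, 137, 125, 119, 123, 124, 125]
0.15 [70, 61, 56, 62, 77, 112, 141, 167, 173, 170, 155, 138, 121, 120, 121, 123, 126]
0.16 [83, 69, 66, 72, 92, 116, 147, 167, 177, 171, 161, 146, 137, 132, 132, 134, 136]
```

Request:
play_rows(slide=[[-0.2,0,-0.04],[-0.4,0,0],[-0.4,0,0],[-0.4,0,0],[-0.4,0,0],[-0.4,0,0],[-0.4,0,0],[-0.4,0,0],[-0.3,0,0],[-0.3,0,0],[0,0,0]], angular=[[0,0,0],[0,0,0],[0,0,0],[0,0,0],[0,0,0],[0,0,0],[0,0,0],[0,0,0],[0,0,0],[0,0,0],[0,0,0]], jaw=[5,5,5,5,5,5,5,5,5,5,5])

```text
time: 35.6
tool_pos: [0.6202, 0.1288, 0.0208]
tcp_rot: [0.0, 0.765, 0.645, -0.0]
ft_force: [0.3, -0.3, -0.9]
opening: 0.0079
finger_force: 55.0
```

```bash
python3 - <<'E'
from h import *
plan(.5956+.1685*.0840,-.0156+.9857*.0840,.0208,80.3)
t=vision.capture("top");cv2.imwrite("pics/t14.png",t)
o=r.get_obs(); M=rot(o["tcp_rot"]); p=np.array(o["tool_pos"]);p[2]+=.0394;A=M[:,0]; a=np.radians(-9.7)
e=p-.176*A-[.5956,-.0156,0]; print("lead tray frame",(e[0]*np.cos(a)+e[1]*np.sin(a)).round(4),(-e[0]*np.sin(a)+e[1]*np.cos(a)).round(4),e[2].round(4))
g=cv2.cvtColor(t,cv2.COLOR_BGR2GRAY)
for d in(.13,.14,.15,.16,.17):
    off=np.arange(-12.,13,1.5); Q=[p-d*A+M[:,1]*k/1e3 for k in off]
    uv=project("top",Q).astype(np.float32); print(d,[int(v) for v in cv2.remap(g,uv[:,0],uv[:,1],1).ravel()])
E
```

```text
t 35.6 pos [0.6202 0.1288 0.0208] psi 80.26 turn -0.005 slide [-2.5  0.  -0. ] tiltz [-2.e-04 -8.e-04 -1.e+00] open 0.0079 F [ 0.3 -0.3 -0.9]
lead tray frame -0.0002 -0.0285 0.0603
0.13 [44, 44, 44, 44, 43, 43, 41, 39, 37, 37, 36, 34, 36, 43, 61, 85, 115]
0.14 [42, 40, 40, 38, 37, 35, 35, 36, 48, 68, 110, 152, 195, 218, 232, 233, 233]
0.15 [36, 34, 35, 42, 60, 87, 123, 153, 170, 176, 178, 197, 215, 227, 232, 233, 233]
0.16 [112, 140, 150, 154, 145, 145, 153, 167, 178, 180, 188, 202, 216, 227, 231, 233, 235]
0.17 [187, 185, 178, 163, 147, 143, 149, 167, 171, 171, 163, 161, 164, 171, 179, 181, 182]
```

Through the first eye, no force, on axis. Advance to the far eye gently.

Request:
play_rows(slide=[[-0.4,0,-0.02],[-0.4,0,0],[-0.25,0,0],[-0.2,0,0],[-0.2,0,0],[-0.15,0,0],[0,0,0]], angular=[[0,0,0],[0,0,0],[0,0,0],[0,0,0],[0,0,0],[0,0,0],[0,0,0]], jaw=[5,5,5,5,5,5,5])

```text
time: 36.35
tool_pos: [0.6134, 0.0902, 0.0213]
tcp_rot: [0.0, 0.764, 0.645, -0.0]
ft_force: [-0.1, 0.4, -0.9]
opening: 0.0087
finger_force: 55.0
```

Request:
play_rows(slide=[[-0.2,0,0],[-0.3,0,0],[-0.3,0,0],[-0.1,0,0],[0,0,0],[0,0,0]], angular=[[0,0,0],[0,0,0],[0,0,0],[0,0,0],[0,0,0],[0,0,0]], jaw=[5,5,5,5,5,5])

```text
time: 36.95
tool_pos: [0.6098, 0.0689, 0.0214]
tcp_rot: [-0.0, 0.764, 0.645, 0.0]
ft_force: [0.3, -0.2, -0.8]
opening: 0.0085
finger_force: 55.0
```

```bash
python3 - <<'E'
from h import *
plan(.5956+.1685*.0840,-.0156+.9857*.0840,.0208,80.3)
o=r.get_obs(); M=rot(o["tcp_rot"]); p=np.array(o["tool_pos"]);p[2]+=.0394;A=M[:,0]; a=np.radians(-9.7)
e=p-.176*A-[.5956,-.0156,0]; print("lead tray frame",(e[0]*np.cos(a)+e[1]*np.sin(a)).round(4),(-e[0]*np.sin(a)+e[1]*np.cos(a)).round(4),e[2].round(4))
E
```

```text
t 36.95 pos [0.6098 0.0689 0.0214] psi 80.34 turn 0.005 slide [-0.07  0.01  0.03] tiltz [ 2.e-04  2.e-04 -1.e+00] open 0.0085 F [ 0.3 -0.2 -0.8]
lead tray frame -0.0001 -0.0904 0.0608
```

Request:
play_rows(slide=[[-0.16,0,0],[0,0,0.05],[0,0,0.04],[0,0,0],[0,0,0]], angular=[[0,0,0],[0,0,0],[0,0,0],[0,0,0],[0,0,0]], jaw=[5,5,5,5,5])

```text
time: 37.45
tool_pos: [0.6091, 0.0646, 0.0192]
tcp_rot: [0.0, 0.764, 0.645, -0.0]
ft_force: [-0.1, -1.3, 2.4]
opening: 0.0081
finger_force: 55.0
```

Request:
play_rows(slide=[[0,0,0],[0,0,0],[0,0,0],[0,0,0],[0,0,-0.3],[0,0,-0.6],[0,0,-1],[0,0,-1],[0,0,-1],[0,0,-1],[0,0,0],[0,0,0]], angular=[[0,0,0],[0,0,0],[0,0,0],[0,0,0],[0,0,0],[0,0,0],[0,0,0],[0,0,0],[0,0,0],[0,0,0],[0,0,0],[0,0,0]], jaw=[14,30,30,30,30,30,30,30,30,30,30,30])

```text
time: 38.65
tool_pos: [0.6094, 0.0647, 0.1428]
tcp_rot: [0.001, 0.764, 0.645, 0.001]
ft_force: [-0.6, 0.9, -0.9]
opening: 0.03
finger_force: 0.0
```

Request:
play_rows(slide=[[1,-1,-0.5],[1,-1,-0.5],[1,-1,0],[1,-1,0],[1,-1,0],[1,-1,0],[1,-1,0],[0,0,0]], angular=[[0,0,0],[0,0,0],[0,0,0],[0,0,0],[0,0,0],[0,0,0],[0,0,0],[0,0,0]], jaw=[30,30,30,30,30,30,30,30])

```text
time: 39.45
tool_pos: [0.4616, 0.271, 0.166]
tcp_rot: [-0.001, 0.761, 0.648, -0.001]
ft_force: [-0.4, -0.3, -1.0]
opening: 0.0298
finger_force: 0.0
```

```bash
python3 - <<'E'
from h import *
np.set_printoptions(precision=4,suppress=True)
plan(.6,.2,.1,80)
t=vision.capture("top");s=vision.capture("side");cv2.imwrite("pics/t15.png",t);cv2.imwrite("pics/s15.png",s)
a=np.radians(-9.7)
def samp(img,n,tx,ty,z):
    x=.5956+(tx*np.cos(a)-ty*np.sin(a))/1e3; y=-.0156+(tx*np.sin(a)+ty*np.cos(a))/1e3
    uv=project(n,np.c_[x,y,np.full(len(x),z)]).astype(np.float32)
    return cv2.remap(cv2.cvtColor(img,cv2.COLOR_BGR2GRAY),uv[:,0],uv[:,1],1).ravel().astype(int).tolist()
Y=np.arange(-120.,121,5)
print("along rod",list(zip(Y.astype(int),samp(t,"top",0*Y,Y,.0585),samp(t,"top",0*Y+14,Y,.0585))))
X=np.arange(-12.,13,2)
for y in(-85.,-75,-40,0,40,75,90,100): print(y,samp(t,"top",X,0*X+y,.0585),samp(s,"side",X,0*X+y,.0585))
# cell: long-side profile across y at x=-50,50 (z=.052) and x ends
Y=np.arange(-36.,37,2)
for x in(-30.,30.): print("cell y",x,samp(t,"top",0*Y+x,Y,.052))
# moved loose items: diff of first and last pictures near can/tape/tools
t0=cv2.imread("pics/top0.png"); 
for nm,(x0,y0,x1,y1) in dict(can=(375,150,425,205),tape=(230,142,270,182),driver=(222,205,250,280),spanner=(383,205,408,278)).items():
    d=np.abs(t[y0:y1,x0:x1].astype(int)-t0[y0:y1,x0:x1]).max(2); print(nm,(d>45).mean().round(3))
E
```

```text
t 39.45 pos [0.4616 0.271  0.166 ] psi 80.83 turn 0.103 slide [-1.84  5.95  2.64] tiltz [-0.0027  0.0013 -1.    ] open 0.0298 F [-0.4 -0.3 -1. ]
along rod [(np.int64(-120), 127, 116), (np.int64(-115), 127, 121), (np.int64(-110), 126, 119), (np.int64(-105), 127, 121), (np.int64(-100), 125, 122), (np.int64(-95), 145, 124), (np.int64(-90), 176, 125), (np.int64(-85), 171, 128), (np.int64(-80), 172, 128), (np.int64(-75), 174, 145), (np.int64(-70), 180, 230), (np.int64(-65), 206, 202), (np.int64(-60), 183, 201), (np.int64(-55), 174, 238), (np.int64(-50), 176, 235), (np.int64(-45), 179, 237), (np.int64(-40), 174, 238), (np.int64(-35), 177, 235), (np.int64(-30), 181, 149), (np.int64(-25), 178, 180), (np.int64(-20), 177, 183), (np.int64(-15), 178, 224), (np.int64(-10), 179, 234), (np.int64(-5), 179, 233), (np.int64(0), 180, 233), (np.int64(5), 181, 233), (np.int64(10), 176, 229), (np.int64(15), 184, 198), (np.int64(20), 184, 185), (np.int64(25), 181, 185), (np.int64(30), 181, 218), (np.int64(35), 183, 238), (np.int64(40), 176, 238), (np.int64(45), 180, 237), (np.int64(50), 183, 237), (np.int6
[... 1082 characters left out ...]
7, 47, 49, 52]
90 [111, 104, 100, 104, 123, 156, 182, 181, 159, 131, 121, 126, 128] [83, 80, 72, 63, 53, 49, 52, 60, 76, 86, 91, 84, 77]
100 [121, 118, 113, 104, 120, 146, 163, 162, 144, 126, 123, 125, 127] [72, 71, 71, 71, 71, 72, 74, 80, 88, 99, 103, 104, 98]
cell y -30.0 [214, 177, 142, 149, 172, 182, 184, 185, 184, 186, 186, 186, 187, 187, 187, 187, 188, 189, 189, 188, 188, 189, 189, 188, 189, 188, 188, 189, 189, 190, 190, 187, 194, 213, 232, 236, 237]
cell y 30.0 [235, 208, 171, 147, 161, 175, 179, 181, 183, 191, 214, 227, 233, 234, 233, 233, 234, 233, 233, 233, 233, 232, 231, 229, 221, 205, 190, 184, 183, 184, 183, 182, 197, 219, 233, 237, 236]
can 0.0
tape 0.0
driver 0.578
spanner 0.0
```

```bash
python3 -c "
from plant import workorder
print(workorder.close_job())"
```

```text
the job is handed in; nothing more can be done
None
```

I built the pack and handed it in at about 39 s of the 72 s: the board lies flat on the lower cell, the matching cell sits on it with terminals at the same end, and the rod runs through both lugs, sticking out about 28 mm one side and 34 mm the other; the can, tape and spanner showed no change in the last picture, while the arm hid the screwdriver there, though no move went near it.

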